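Hang the belt guard door back on its lift-off hinges

ROBOT

A 6-joint arm with a two-finger parallel gripper is mounted at the origin on the work surface. World frame = base frame: x ahead of the robot, y to its left, z up, the work surface at z = 0. Lengths are in m, angles in rad, forces in N, time in s.
With the tool pointing down it reaches from about 0.3 to 0.75 m from the base axis. Payload 8.5 kg.
Tool frame: the origin (TCP) lies at the very end of the fingers, on their centre line; the grasp point (between the pads) lies 19 mm behind it; z points along the fingers, y is the direction in which the jaws open and shut (so a half turn about z gives the same grasp; the last joint's range is limited). The gripper opens to 88 mm and grips with 3 to 60 N. Pads are 18 mm wide; open, the fingers measure 123 mm over their backs; the gripper's body (75 mm by 187 mm) begins 45 mm behind the grasp point.
Start: joints at [-1.505, 0.381, 1.297, -0, 1.464, -0.215], TCP at [0.152, -0.528, 0.205] pointing down, gripper open.
Joint ranges: [-3.11, 3.11], [-0.89, 2.33], [0.22, 2.48], [-1.42, 4.56], [0.17, 2.85], [-2.88, 2.88]. Speed limits (rad/s): [2.39, 2.39, 3.14, 3.14, 3.14, 3.14].

INTERFACE

Orientations are given as a rotation vector (axis times angle).
In Python, from workcell import * gives the robot as it stands.
- The arm moves only by the shell command python3 -m pendant 'ROWS'. ROWS is a JSON object of lists of equal length, an entry for each row: "angular": the turn, a rotation vector about the tool's x, y, z in rad, a list of three; "offset": the shift along the tool's x, y, z in m, a list of three; "hand": the finger opening in m, from 0 to 0.0881. A call has 1 to 12 rows; each row is the pose to reach, as a shift and turn from the pose commanded when the call began, along the tool's axes at that moment; what a row does not reach only later rows make up. A row lasts 1/10 s, in which the tool goes at most 50 mm and 8.59 degrees, less where a joint would pass 70% of its speed; a pose out of reach is approached as far as the arm can. A call with a gripper value outside its range is refused whole. The fingers move at their own pace and stop on an object; the grip force is fixed at half the most. Time passes only in rows, so rows that repeat a pose let the fingers close. It gives the time, the measured TCP pose, the force and the opening at its end, in the units of the state.
- observe(): the state, without advancing time (a new reading comes with each control period).
- camera(name): name is "side" or "top"; returns (picture, depth): 480x640x3 uint8, blue, green, red; 480x640 float32, m along the optical axis (not along the pixel's ray), 0 where there is no reading.
- camera_info(name): a dict with "intrinsics" (3x3 intrinsics, pixels), "R" (3x3) and "t" (3): a world point X has camera coordinates R X + t. Camera axes: x right, y down, z forward; pixel columns grow to the right and rows downward; lengths in m; the calibration is good to about 2 mm. A picture is of the moment at which its call begins. camera_info takes no time and is no camera call.
- finish_job(): hands the job in, once; it reports no verdict.
The state is a dict: "clock": time; "joint_pos": joint angles; "dq": joint speeds; "effort": joint torques, N m; "eef_pos": TCP position; "eef_rot": TCP orientation; "force": force on the tool from outside, world axes, zero at the start; "wrist_torque": the same for the moment, N m; "opening": opening from 0.0 (shut) to 1.0 (fully open).
Only numpy, scipy, OpenCV 4.12 (cv2) and the standard library are available. Lean on these libraries where they do the work, as an engineer would, in place of code of your own. Each camera call takes 0.05 s, during which the arm holds its last target.

TASK

The belt of the polishing spindle has been changed. Lift the yellow guard door out of its wooden holder and, with the door standing open, lower both its hinge knuckles gently onto the two hinge pins of the green housing until it sits fully home; then swing it shut and let go. The hinge rail is adjustable and its pins may stand a little to one side of their usual place, so feel for them: never force, drop or slam the door on the housing, and leave the other things on the bench alone.

Things in the scene. Friction and masses are not known exactly. Their poses are not given: they have to be found in the camera images.
- door: Yellow sheet-steel guard door: pan 170 mm wide (y), 150 high (z), 16 thick (x), 0.33 to 0.5 kg, balanced near its middle. Origin: centre of the panel's underside. Outer face x=-8 mm with flat louvres and a black upright bar handle, 35 mm out, at y=60, z=35 to 105. Inner face x=+8. Two hinge knuckles at its -y edge. The bare top edge can be pinched from above across its 16 mm.
- door_top (a point): Middle of the door's top edge, 150 mm above the door's origin; axes as the door.
- knuckle_low (a point): Centre of the lower mouth of the door's lower hinge knuckle, at door (0, -97, 8) mm; axes as the door. The knuckle is an upright steel tube, outer diameter 19, bore 10, 22 mm long, open at both ends.
- knuckle_up (a point): Centre of the lower mouth of the upper knuckle (same tube, same line), at door (0, -97, 120) mm; axes as the door.
- door_edge (a point): Point on the door's inner face near its free edge, at door (8, 78, 75) mm; axes as the door.
- housing: Green belt housing fixed to the bench, 240 mm wide (y), 130 deep (x), 190 high; motor and buff on its back reach x=+235, lower than its top. Origin: centre of its underside. Front plate at x=-65, facing -x, hinge at its -y side. Shut, the door has the housing's yaw, covers y=-68 to 102 and tucks under a lip (juts out 10 mm at z=181 to 185, y=-45 to 112), so it is hung while open.
- seat_low (a point): NOMINAL lower hinge seat: centre of the washer top on which the lower knuckle rests, at housing (-76.5, -80, 33) mm; axes as the housing. A fixed upright pin, 8 mm across, stands 22 mm above it, its top 4 mm tapered to 6 mm across. Both pins sit on one rail bolted in level slots: the real pins stand, both alike, up to 5.5 mm to either side of here along the housing's y (true in x and z).
- seat_up (a point): NOMINAL upper seat, 112 mm above seat_low, at housing (-76.5, -80, 145) mm; pin, sideways uncertainty and axes as for seat_low. Hung square open, the door's yaw is the housing's + 1.57; it shuts by turning back (clockwise from above) and swings freely, staying where it is left.
- strike (a point): Point on the front plate behind the shut door's free edge, at housing (-65, 95, 100) mm; axes as the housing. Next to it (y=90, z=40 and 160) two rubber buffers stand 4.5 mm proud of the plate and give up to 2.5 mm (some 3 N per mm together): let go, the shut door rests lightly on them.
- holder: Grooved wooden block fixed to the bench, 100 x 120 mm, 42 high, in which the door stands upright: groove along its y, 20 mm wide, 30 deep, floor 12 mm above the bench. The door's yaw is about the holder's + 3.14. Origin: centre of its underside.
- tape: Bystander: yellow roll of masking tape, 90 mm across, 24 mm high.
- spool: Bystander: grey spool of copper wire, 48 mm across, 45 mm high.
- pulley: Bystander: spare aluminium belt pulley lying flat, 68 mm across, 26 mm high.
- grease: Bystander: grease jar with red cap, 56 mm across, 55 mm high.
- wrench: Bystander: steel wrench lying flat, origin near its middle.
- screwdriver: Bystander: screwdriver lying flat, origin near its middle.
- partsbox: Bystander: clear open parts box, 90 x 120 x 40 mm.

How it is judged:
On the way:
1. the door sits fully home on both hinge pins while it stands well open (z of knuckle_low in the frame of seat_low between -0.003 and 0.0025 m and x of knuckle_low in the frame of seat_low between -0.005 and 0.005 m and y of knuckle_low in the frame of seat_low between -0.0067 and 0.0067 m and z of knuckle_up in the frame of seat_up between -0.003 and 0.0025 m and x of knuckle_up in the frame of seat_up between -0.005 and 0.005 m and y of knuckle_up in the frame of seat_up between -0.0067 and 0.0067 m and distance between door_edge and strike above 0.06 m), for 0.3 s.
At the end, for the whole second after the job is handed in: Both knuckles rest on their seats (within 2.5 mm in height, at the pins), the door is upright and shut with its free edge within 8 mm of the front plate, at rest and let go (z of knuckle_low in the frame of seat_low between -0.003 and 0.0025 m and x of knuckle_low in the frame of seat_low between -0.005 and 0.005 m and y of knuckle_low in the frame of seat_low between -0.0067 and 0.0067 m and z of knuckle_up in the frame of seat_up between -0.003 and 0.0025 m and x of knuckle_up in the frame of seat_up between -0.005 and 0.005 m and y of knuckle_up in the frame of seat_up between -0.0067 and 0.0067 m and x of door_edge in the frame of strike between -0.008 and 0.003 m and linear speed of door below 0.02 m/s and angular speed of door below 0.1 rad/s and angle between door's own z axis and vertical below 0.05 rad); the robot touches nothing.
It fails at once if the standing-open door is pressed or dropped on the housing or its hinges with more than 30 N (contact force between door and housing above 30 N and distance between door_edge and strike above 0.06 m).
It fails at once if the door is slammed or pressed on the housing with more than 45 N while being shut (contact force between door and housing above 45 N).
It fails at once if one of the bystanders is moved more than 20 mm (distance of any of tape, spool, pulley, grease, wrench, screwdriver, partsbox from where it was at the start of the episode above 0.02 m).
It also fails if it takes over 72 s, if anything falls off the work surface, if the arm or the gripper's body presses on something with over 40 N, if the wrist force passes 120 N, or if a joint passes its speed limit or range.

## Working session

There is one attempt and no reset: what is moved stays moved. The work goes in short steps, Python scripts to look and compute and a shell command to move; the robot and the scene stay as the last step left them, time stands still between calls to the robot, and variables do not carry over. Pictures are saved under pics/ and viewed, and the job is handed in when it is done.

```bash
ls; mkdir -p pics
python3 - <<'E'
from workcell import *
import cv2,numpy as np
s=observe();print({k:np.round(v,4) for k,v in s.items()})
for n in("side","top"):
    p,d=camera(n);cv2.imwrite(f"pics/{n}0.png",p);np.save(f"{n}0.npy",d)
    i=camera_info(n);print(n,np.round(i["intrinsics"],1).tolist(),np.round(i["R"],3).tolist(),np.round(i["t"],3))
E
```

```text
pics
{'clock': np.float64(0.0), 'joint_pos': array([-1.5053,  0.3812,  1.2983,  0.    ,  1.4636, -0.2153]), 'dq': array([-0.0016,  0.0006, -0.0005,  0.0013, -0.0007, -0.0008]), 'effort': array([ 7.00000e-04, -4.37930e+01, -2.24558e+01,  7.13000e-02,
        3.52000e-02, -1.00000e-04]), 'eef_pos': array([ 0.1524, -0.5281,  0.2041]), 'eef_rot': array([-3.1092e+00, -4.3950e-01, -2.0000e-04]), 'force': array([-1.5029, -0.7774, -0.4468]), 'wrist_torque': array([-0.015 , -0.0002,  0.0535]), 'opening': np.float64(1.0036)}
side [[607.6, 0.0, 322.1], [0.0, 607.6, 244.8], [0.0, 0.0, 1.0]] [[-0.837, -0.548, -0.003], [-0.404, 0.621, -0.671], [0.37, -0.561, -0.741]] [0.396 0.344 1.34 ]
top [[524.3, 0.0, 321.1], [0.0, 524.3, 241.0], [0.0, 0.0, 1.0]] [[0.001, -1.0, -0.024], [-0.985, 0.003, -0.172], [0.172, 0.024, -0.985]] [-0.084  0.538  0.987]
```

View pics/side0.png

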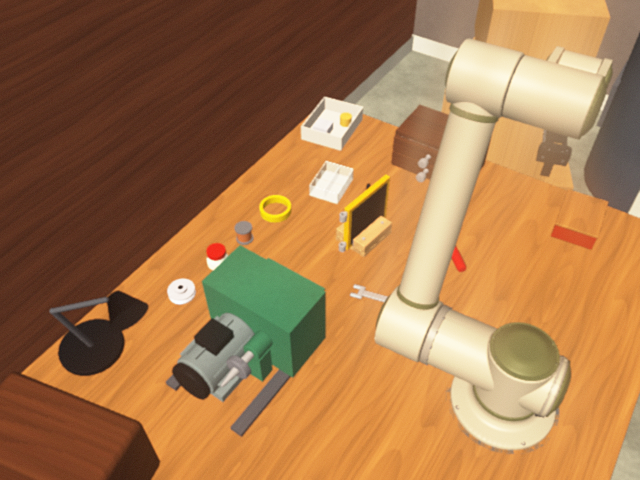

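View pics/top0.png

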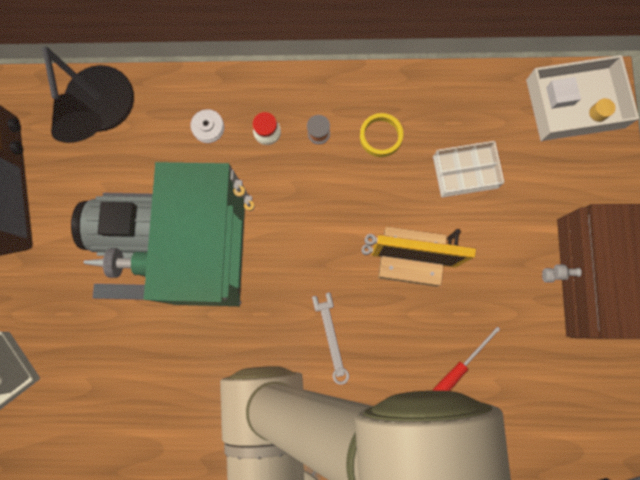

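Run:
```python
import cv2
a=cv2.imread("pics/top0.png");cv2.imwrite("pics/c1.png",cv2.resize(a[150:310,140:265],None,fx=4.8,fy=3.7*1,interpolation=cv2.INTER_CUBIC)[:600])
cv2.imwrite("pics/c2.png",cv2.resize(a[215:295,350:490],None,fx=5,fy=5,interpolation=cv2.INTER_CUBIC))
a=cv2.imread("pics/side0.png");cv2.imwrite("pics/c3.png",cv2.resize(a[165:265,310:430],None,fx=6,fy=6,interpolation=cv2.INTER_CUBIC))
```

```text
(no output)
```

View pics/c1.png

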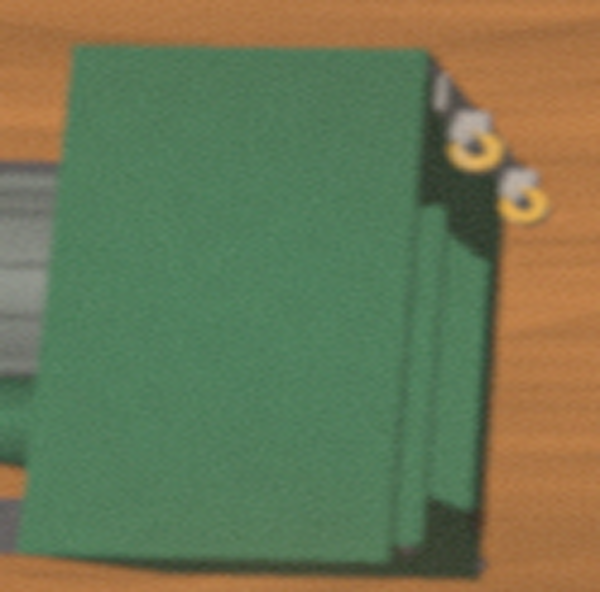

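View pics/c2.png

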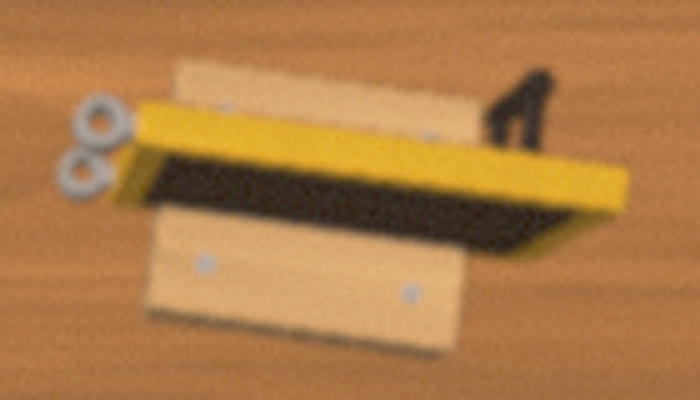

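View pics/c3.png

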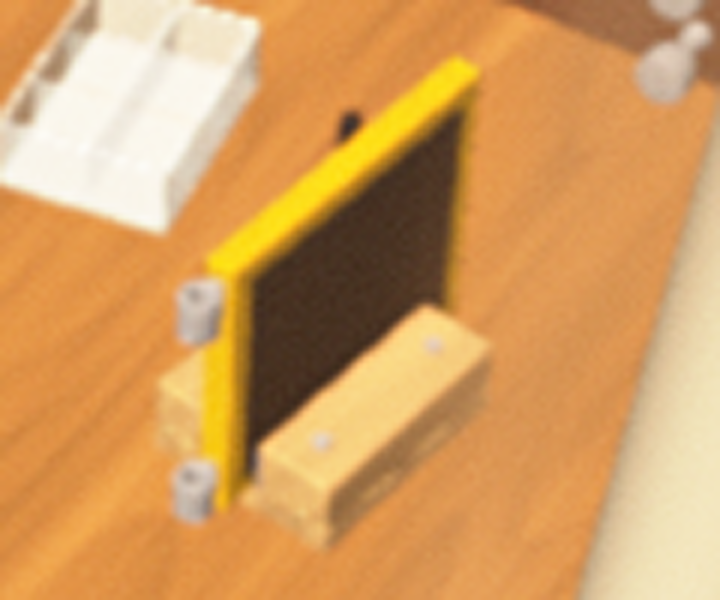

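```bash
cat > h.py <<'E'
from workcell import *
import cv2,numpy as np
from scipy.spatial.transform import Rotation as Ro
def cam(n):
    i=camera_info(n);return np.array(i["intrinsics"]),np.array(i["R"]),np.array(i["t"])
def onz(n,uv,z):
    K,R,t=cam(n);uv=np.atleast_2d(np.asarray(uv,float))
    d=np.c_[uv,np.ones(len(uv))]@np.linalg.inv(K).T@R; c=-R.T@t
    return c+d*((z-c[2])/d[:,2])[:,None]
def cloud(n,dep):
    K,R,t=cam(n);v,u=np.mgrid[:480,:640]
    p=np.stack([u,v,np.ones_like(u)],-1)@np.linalg.inv(K).T*dep[...,None]
    return (p-t)@R
def proj(n,X):
    K,R,t=cam(n);q=(np.atleast_2d(X)@R.T+t)@K.T;return q[:,:2]/q[:,2:]
E
python3 - <<'E'
from h import *
for n in("top","side"):
    im=cv2.imread(f"pics/{n}0.png");dep=np.load(f"{n}0.npy");P=cloud(n,dep)
    print(n,"cam",-cam(n)[1].T@cam(n)[2])
    hsv=cv2.cvtColor(im,cv2.COLOR_BGR2HSV).astype(int);H,S,V=hsv[...,0],hsv[...,1],hsv[...,2]
    g=(H>55)&(H<90)&(S>70)&(dep>0)
    print(" green z hist",np.histogram(P[g][:,2],np.arange(0,.24,.02)))
    m=g&(abs(P[...,2]-.19)<.006)
    uv=np.argwhere(m)[:,::-1];lab=cv2.connectedComponents(m.astype(np.uint8))[1]
    k=np.bincount(lab[m]).argmax();uv=np.argwhere(lab==k)[:,::-1]
    print(" medz",np.median(P[lab==k][:,2]))
    r=cv2.minAreaRect((onz(n,uv,.19)[:,:2]*1000).astype(np.float32));print(" house rect mm",r, cv2.boxPoints(r).round(1).tolist())
    y=(H>18)&(H<33)&(S>150)&(V>120)
    lab,st=cv2.connectedComponentsWithStats(y.astype(np.uint8))[1:3]
    for k in range(1,len(st)):
        if st[k,4]>15:
            q=lab==k;print("  yellow",st[k].tolist(),"medP",np.median(P[q&(dep>0)],0).round(4))
    m=y&(abs(P[...,2]-.162)<.012)&(dep>0);uv=np.argwhere(m)[:,::-1]
    lab=cv2.connectedComponents(m.astype(np.uint8))[1];k=np.bincount(lab[m]).argmax();uv=np.argwhere(lab==k)[:,::-1]
    print(" top medz",np.median(P[lab==k][:,2]))
    r=cv2.minAreaRect((onz(n,uv,.162)[:,:2]*1000).astype(np.float32));print(" door rect",r)
# quick hand points
print("washers",onz("top",[[140+475/4.8,150+147/3.7]],.145),onz("top",[[140+524/4.8,150+200/3.7]],.033))
E
```

```text
top cam [ 0.3606589  -0.10972485  1.06189842]
 green z hist (array([  475,    19,   151,     5,     2,     5,   301,     4,     3,
       10814,     0]), array([0.  , 0.02, 0.04, 0.06, 0.08, 0.1 , 0.12, 0.14, 0.16, 0.18, 0.2 ,
       0.22]))
 medz 0.19052109094119515
 house rect mm ((531.6454467773438, 134.36422729492188), (141.39108276367188, 238.5285186767578), 88.47909545898438) [[410.5, 66.9000015258789], [649.0, 60.5], [652.7000122070312, 201.89999389648438], [414.29998779296875, 208.1999969482422]]
  yellow [591, 99, 23, 21, 330] medP [ 0.8127 -0.6601  0.0364]
  yellow [359, 113, 45, 44, 805] medP [ 0.7683 -0.2101  0.0238]
  yellow [244, 202, 10, 8, 26] medP [0.6103 0.0601 0.0338]
  yellow [372, 235, 104, 31, 1062] medP [ 0.5081 -0.2663  0.1629]
 top medz 0.16306434040130074
 door rect ((507.12493896484375, -269.149169921875), (169.07254028320312, 18.1232852935791), 81.54632568359375)
side cam [-0.02521207  0.75377413  1.22528578]
 green z hist (array([  41,  150,  172,  212,  222,  297,  739,  441,  448, 5458,    0]), array([0.  , 0.02, 0.04, 0.06, 0.08, 0.1 , 0.12, 0.14, 0.16, 0.18, 0.2 ,
       0.22]))
 medz 0.19006245270539748
 house rect mm ((530.5870971679688, 141.92974853515625), (138.7525634765625, 241.80389404296875), 88.7972183227539) [[408.29998779296875, 75.0999984741211], [650.0, 70.0], [652.9000244140625, 208.8000030517578], [411.20001220703125, 213.8000030517578]]
  yellow [341, 113, 10, 13, 110] medP [ 0.8129 -0.6539  0.0321]
  yellow [343, 174, 47, 76, 621] medP [ 0.5125 -0.2195  0.1575]
  yellow [259, 195, 33, 28, 560] medP [ 0.7685 -0.2045  0.0173]
 top medz 0.1612931181096772
 door rect ((505.3281555175781, -263.92645263671875), (178.52243041992188, 23.75825309753418), 82.0038070678711)
washers [[0.61544246 0.0617361  0.145     ]] [[0.61649756 0.06109208 0.033     ]]
```

Run:
```python
from h import *
c=onz("top",[[155.6,162.2],[229.2,163.5],[144.2,299.2],[221.3,301.9]],.19)*1000;print(c.round(1))
K=c[:,:2];print(np.degrees(np.arctan2(*(K[0]-K[2])[::-1])),np.degrees(np.arctan2(*(K[1]-K[3])[::-1])),np.linalg.norm(K[0]-K[2]),np.linalg.norm(K[1]-K[3]),np.linalg.norm(K[0]-K[1]))
cen=K.mean(0);print(cen)
for yaw in (88.0,88.5,89):
    a=np.radians(yaw);M=np.array([[np.cos(a),-np.sin(a)],[np.sin(a),np.cos(a)]]);print(yaw,cen+M@[-76.5,-80])
im=cv2.imread("pics/top0.png");s=8;ox,oy=215,165
Z=cv2.resize(im[oy:oy+60,ox:ox+60],None,fx=s,fy=s,interpolation=cv2.INTER_CUBIC)
t=np.linspace(0,6.283,40)
for (x,y) in [(.6155,.0615)]:
  for z,r,col in [(.145,.0095,(0,0,255)),(.033,.0095,(0,0,255)),(.167,.003,(255,0,0)),(.055,.003,(255,0,0))]:
    q=proj("top",np.c_[x+r*np.cos(t),y+r*np.sin(t),0*t+z]);q=((q-[ox,oy]+.5)*s-.5).astype(int);cv2.polylines(Z,[q],True,col,1)
cv2.imwrite("pics/pins.png",Z)
im=cv2.imread("pics/side0.png")
print(proj("side",[[.6155,.0615,.167]]))
ox,oy=355,220
```

```text
[[653.5 201.  190. ]
 [650.2  71.7 190. ]
 [415.  207.  190. ]
 [410.5  77.4 190. ]]
-1.426142158323112 -1.3668807599659167 238.51820091383394 239.7742633225877 129.36395830906812
[532.30011471 139.27395151]
88.0 [609.58156937  60.0285935 ]
88.5 [610.27016416  60.70601028]
89 [610.95282123  61.38941031]
[[255.893547   254.11121197]]
```

View pics/pins.png

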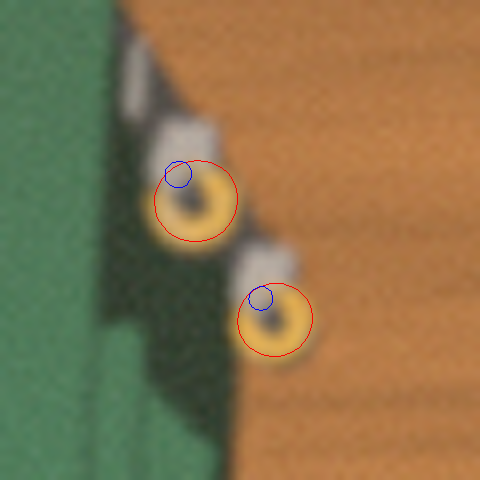

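Run:
```python
from h import *
f=lambda x,y:[350+(x-2)/5,215+(y-2)/5]
print("knk up",onz("top",[f(103,123)],.154)*1000,"low",onz("top",[f(82,173)],.042)*1000)
c=onz("top",[f(138,101),f(629,168),f(626,213),f(138,146)],.162)[:,:2]*1000;print(c.round(1),c.mean(0))
print(np.degrees(np.arctan2(*(c[1]-c[0])[::-1])),np.linalg.norm(c[1]-c[0]),np.linalg.norm(c[0]-c[3]))
s=observe();R=Ro.from_rotvec(s["eef_rot"]);print(R.as_matrix().round(3))
# target: tool z down, tool y along door x axis (angle a)
for a in (171.5,-8.5):
    a=np.radians(a);y=np.array([np.cos(a),np.sin(a),0]);z=np.array([0,0,-1.]);T=np.c_[np.cross(y,z),y,z]
    rel=R.inv()*Ro.from_matrix(T);print(np.degrees(rel.as_rotvec()),"off",R.inv().apply(np.array([.507,-.269,.24])-s["eef_pos"]).round(4))
```

```text
knk up [[ 521.92772213 -173.7804127   154.        ]] low [[ 521.88692758 -173.14211375   42.        ]]
[[ 528.2 -185.5]
 [ 504.1 -354.2]
 [ 488.4 -352.4]
 [ 512.4 -185.2]] [ 508.29039383 -269.32848772]
-98.14023822491936 170.40943698919688 15.898252547347816
[[ 0.961  0.277 -0.   ]
 [ 0.277 -0.961  0.001]
 [ 0.    -0.001 -1.   ]]
[-5.96680759e-02  6.41359258e-02  1.14589716e+02] off [ 0.4125 -0.1508 -0.0355]
[-5.70149422e-02 -5.30431557e-02 -6.54102559e+01] off [ 0.4125 -0.1508 -0.0355]
```

```bash
python3 -m pendant '{"angular":[[0,0,-0.15],[0,0,-0.3],[0,0,-0.45],[0,0,-0.6],[0,0,-0.75],[0,0,-0.9],[0,0,-1.04],[0,0,-1.148],[0,0,-1.148],[0,0,-1.148],[0,0,-1.148],[0,0,-1.148]],"offset":[[0.04,-0.015,-0.036],[0.085,-0.03,-0.036],[0.13,-0.047,-0.036],[0.175,-0.063,-0.036],[0.22,-0.08,-0.036],[0.265,-0.096,-0.036],[0.31,-0.112,-0.036],[0.35,-0.127,-0.036],[0.385,-0.14,-0.036],[0.4137,-0.1501,-0.036],[0.4137,-0.1501,-0.036],[0.4137,-0.1501,-0.036]],"hand":[0.08,0.07,0.06,0.06,0.06,0.06,0.06,0.06,0.06,0.06,0.06,0.06]}'
python3 - <<'E'
from h import *
s=observe();print(s["eef_pos"],Ro.from_rotvec(s["eef_rot"]).as_matrix().round(4),s["joint_pos"].round(3),s["opening"])
p,d=camera("side");cv2.imwrite("pics/s1.png",p)
E
```

```text
clock: 1.3
eef_pos: [0.5082, -0.2694, 0.2403]
eef_rot: [-2.372, -2.059, 0.001]
force: [-0.0, 0.3, -0.1]
opening: 0.681
[ 0.50815697 -0.26940595  0.24026516] [[ 1.405e-01  9.901e-01 -1.000e-03]
 [ 9.901e-01 -1.405e-01  4.000e-04]
 [ 3.000e-04 -1.000e-03 -1.000e+00]] [-0.693  0.405  1.156 -0.     1.582 -0.552] 0.6810132763332496
```

View pics/s1.png

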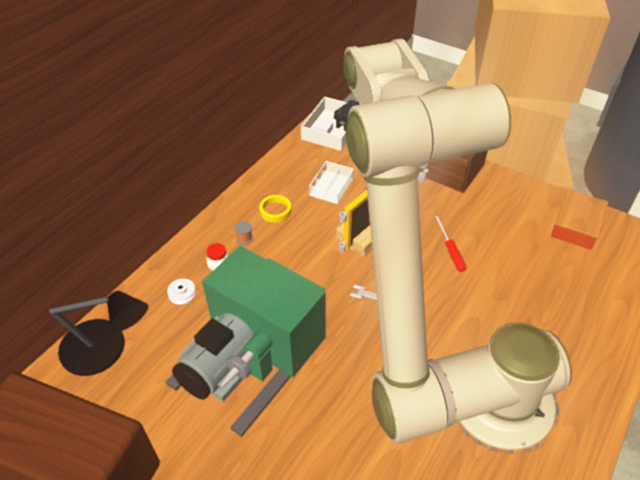

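```bash
python3 -m pendant '{"angular":[[0,0,0],[0,0,0],[0,0,0],[0,0,0],[0,0,0],[0,0,0],[0,0,0],[0,0,0],[0,0,0],[0,0,0],[0,0,0],[0,0,0]],"offset":[[0,0,0.03],[0,0,0.06],[0,0,0.085],[0,0,0.105],[0,0,0.111],[0,0,0.111],[0,0,0.111],[0,0,0.111],[0,0,0.111],[0,0,0.111],[0,0,0.111],[0,0,0.111]],"hand":[0.06,0.06,0.06,0.06,0.06,0.0,0.0,0.0,0.0,0.0,0.0,0.0]}'
python3 - <<'E'
from h import *
s=observe();print(s["eef_pos"],s["force"],s["wrist_torque"],s["opening"]*.0881)
p,d=camera("top");cv2.imwrite("pics/t2.png",p)
E
```

```text
clock: 2.55
eef_pos: [0.5083, -0.2696, 0.1298]
eef_rot: [2.373, 2.058, 0.0]
force: [-0.1, -0.2, 0.6]
opening: 0.069
[ 0.50833183 -0.26955639  0.12982602] [-0.13885923 -0.24396916  0.63097756] [-0.03179445 -0.06963159  0.02297917] 0.006055897332011839
```

View pics/t2.png

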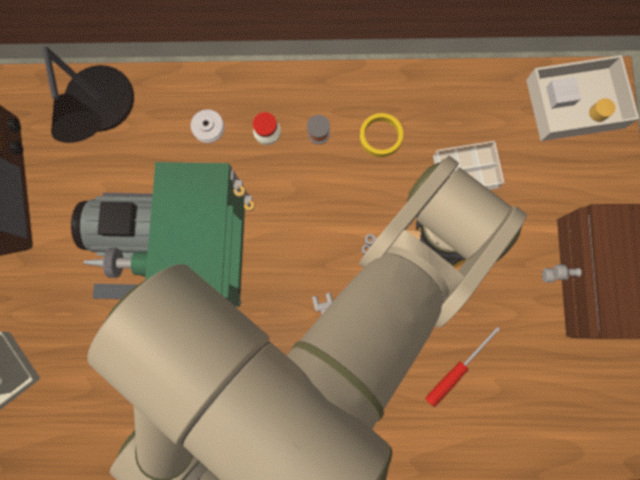

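```bash
python3 -m pendant '{"angular":[[0,0,0],[0,0,0],[0,0,0]],"offset":[[0,0,0],[0,0,0],[0,0,0]],"hand":[0,0,0]}'
```

```text
clock: 2.9
eef_pos: [0.5083, -0.2695, 0.1297]
eef_rot: [-2.373, -2.058, -0.0]
force: [0.3, 1.2, -0.5]
opening: 0.006
```

Run:
```python
from h import *
p,d=camera("side");cv2.imwrite("pics/s3.png",cv2.resize(p[80:280,280:480],None,fx=3,fy=3,interpolation=cv2.INTER_CUBIC))
p,d=camera("top");cv2.imwrite("pics/t3.png",cv2.resize(p[150:330,340:540],None,fx=3.3,fy=3.3,interpolation=cv2.INTER_CUBIC))
print(proj("top",[[.508,-.269,.13],[.508,-.269,.162],[.508,-.269,.25]]),proj("side",[[.508,-.269,.13],[.508,-.269,.25]]))
```

```text
[[422.66669605 249.02511205]
 [425.745237   246.12932213]
 [435.42978774 237.01967414]] [[367.23170173 200.47534071]
 [369.76571633 165.05126228]]
```

View pics/s3.png

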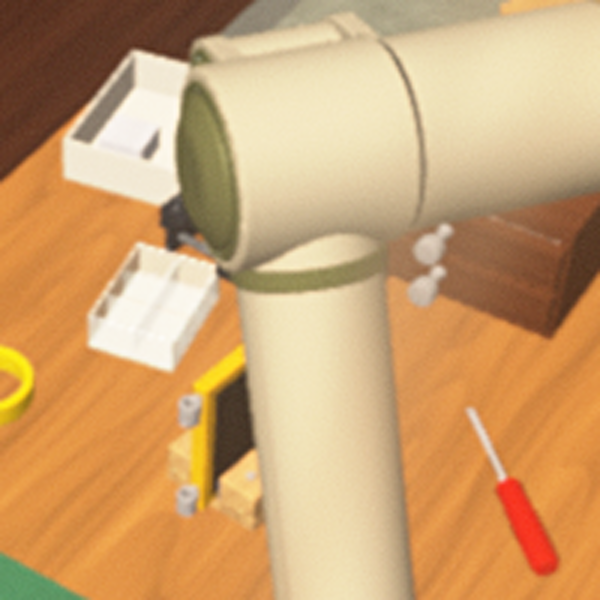

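View pics/t3.png

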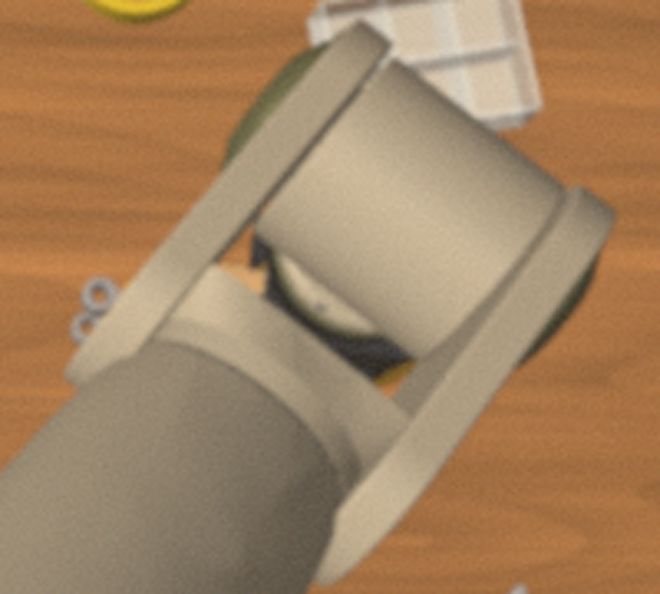

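```bash
python3 -m pendant '{"angular":[[0,0,0],[0,0,0],[0,0,0],[0,0,0],[0,0,0]],"offset":[[0,0,-0.003],[0,0,-0.006],[0,0,-0.008],[0,0,-0.008],[0,0,-0.008]],"hand":[0,0,0,0,0]}';python3 - <<'E'
from h import *
p,d=camera("top");P=cloud("top",d);s=observe();print(s)
for v in range(225,266,4): print(v,[tuple((P[v,u]*1000).round(0).astype(int)) for u in range(416,470,6)])
E
```

```text
clock: 3.5
eef_pos: [0.5083, -0.2696, 0.1378]
eef_rot: [2.373, 2.058, 0.0]
force: [-0.7, -0.4, 1.2]
opening: 0.008
{'clock': 3.55, 'joint_pos': array([-6.93275451e-01,  4.79511321e-01,  1.33572040e+00, -2.07952229e-05,
        1.32643327e+00, -5.51267340e-01]), 'dq': array([0.00037632, 0.00153793, 0.00239157, 0.00089842, 0.00031829,
       0.00166437]), 'effort': array([ 6.98892254e-03, -4.75685620e+01, -2.10338598e+01,  5.61117078e-02,
        5.50375320e-02,  3.20486413e-05]), 'eef_pos': array([ 0.50828544, -0.26955565,  0.13771729]), 'eef_rot': array([-2.37338626e+00, -2.05820654e+00,  4.97264463e-05]), 'force': array([-0.35488715, -0.12753811,  0.03278159]), 'wrist_torque': array([-0.03436455, -0.11197035,  0.00854971]), 'opening': 0.005387460524996592}
225 [(np.int64(578), np.int64(-279), np.int64(2)), (np.int64(511), np.int64(-235), np.int64(330)), (np.int64(491), np.int64(-226), np.int64(425)), (np.int64(489), np.int64(-231), np.int64(436)), (np.int64(488), np.int64(-238), np.int64(440)), (np.int64(486), np.int64(-243), np.int64(449)), (np.int64(486), np.int64(-249), np.int64(
[... 3767 characters left out ...]
4(-219), np.int64(491)), (np.int64(438), np.int64(-226), np.int64(488)), (np.int64(438), np.int64(-233), np.int64(485)), (np.int64(465), np.int64(-285), np.int64(288)), (np.int64(490), np.int64(-337), np.int64(103)), (np.int64(489), np.int64(-346), np.int64(110))]
265 [(np.int64(433), np.int64(-199), np.int64(496)), (np.int64(433), np.int64(-205), np.int64(496)), (np.int64(432), np.int64(-211), np.int64(497)), (np.int64(433), np.int64(-218), np.int64(494)), (np.int64(433), np.int64(-225), np.int64(491)), (np.int64(434), np.int64(-233), np.int64(487)), (np.int64(460), np.int64(-286), np.int64(280)), (np.int64(488), np.int64(-348), np.int64(56)), (np.int64(446), np.int64(-276), np.int64(393))]
```

```bash
python3 -m pendant '{"angular":[[0,0,0],[0,0,0],[0,0,0],[0,0,0],[0,0,0]],"offset":[[0,0,-0.03],[0,0,-0.06],[0,0,-0.09],[0,0,-0.1],[0,0,-0.1]],"hand":[0,0,0,0,0]}';python3 - <<'E'
from h import *
s=observe();T=Ro.from_rotvec(s["eef_rot"])
for n,b in (("side",(240,40)),("top",(340,150))):
    p,d=camera(n);np.save(n+"4.npy",d);ox,oy=b
    Z=cv2.resize(p[oy:oy+240,ox:ox+240],None,fx=2.5,fy=2.5,interpolation=cv2.INTER_CUBIC)
    for L,c in (([0,0,0],(0,0,255)),([0,.094,-.064],(255,0,0)),([0,-.094,-.064],(255,255,0)),([.037,0,-.064],(0,255,0)),([-.037,0,-.064],(0,255,0))):
        q=(proj(n,s["eef_pos"]+T.apply(L))[0]-[ox,oy])*2.5;cv2.circle(Z,tuple(int(v) for v in q),4,c,-1)
    cv2.imwrite(f"pics/{n}4.png",Z)
E
```

```text
clock: 4.05
eef_pos: [0.5086, -0.2698, 0.2384]
eef_rot: [2.372, 2.057, 0.0]
force: [1.2, 0.8, -0.0]
opening: 0.011
```

View pics/side4.png

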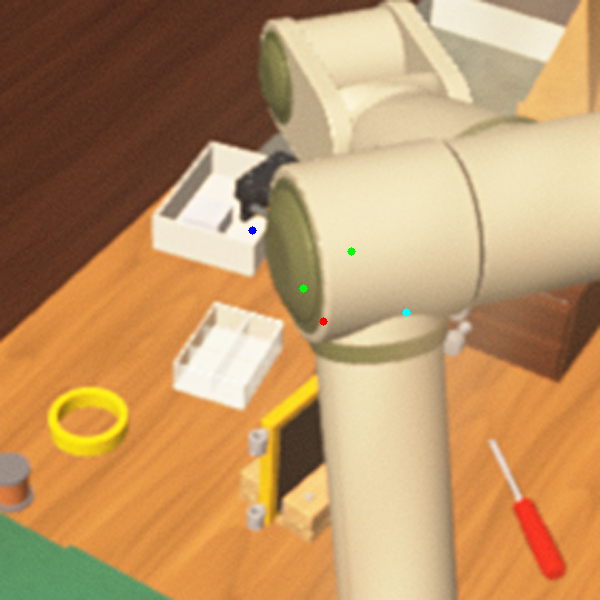

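View pics/top4.png

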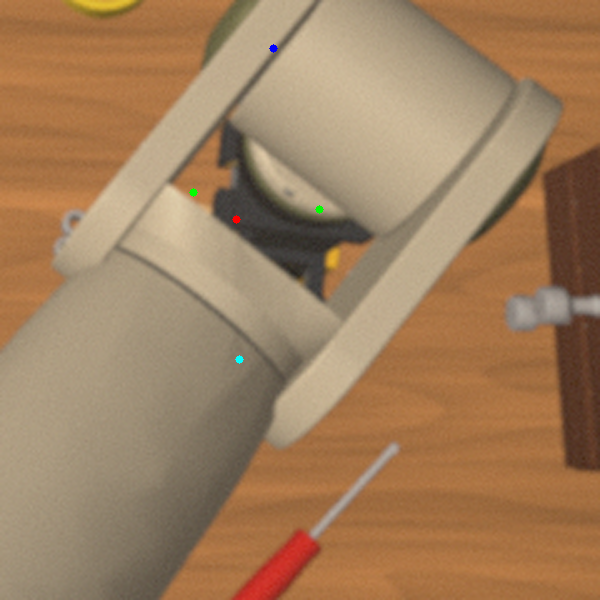

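Run:
```python
from h import *
s=observe();T=Ro.from_rotvec(s["eef_rot"])
for n,b in (("side",(240,40)),("top",(340,150))):
    d=np.load(n+"4.npy");P=cloud(n,d);z=cv2.imread(f"pics/{n}4.png")
    ox,oy=b
    for v in range(oy,oy+130,3):
        for u in range(ox,ox+140,3):
            c=z[int((v-oy)*2.5),int((u-ox)*2.5)]
            if c.max()<75 and d[v,u]>0 and P[v,u,2]>.17:
                print(n,u,v,(T.inv().apply(P[v,u]-s["eef_pos"])*1000).round(0),(P[v,u]*1000).round(0))
```

```text
side 351 103 [ -21.   83. -145.] [ 587. -302.  381.]
side 345 106 [  -4.   87. -145.] [ 593. -285.  381.]
side 348 106 [  -9.   82. -144.] [ 588. -290.  380.]
side 342 109 [   6.   87. -141.] [ 596. -276.  377.]
side 345 109 [   3.   81. -142.] [ 589. -278.  378.]
side 348 109 [   3.   72. -146.] [ 580. -277.  382.]
side 342 112 [  20.   76. -145.] [ 586. -261.  381.]
side 345 112 [  17.   70. -146.] [ 580. -263.  382.]
side 336 115 [  31.   85. -138.] [ 597. -251.  374.]
side 342 115 [  29.   68. -145.] [ 580. -250.  381.]
side 336 118 [  33.   84. -131.] [ 595. -249.  368.]
side 342 118 [  31.   67. -139.] [ 579. -248.  375.]
side 345 118 [  21.   65. -134.] [ 576. -258.  370.]
side 339 121 [  31.   76. -126.] [ 588. -250.  362.]
side 345 121 [   8.   76. -113.] [ 584. -272.  349.]
side 339 124 [  29.   77. -116.] [ 588. -251.  352.]
side 339 127 [  26.   79. -104.] [ 590. -254.  340.]
top 430 204 [  31.   22. -122.] [ 534. -242.  358.]
top 433 204 [  28.   21. -127.] [ 533. -245.  363.]
top 436 204 [  35.    3. -196.] [ 516. -235.  433.]
top 430 207 [  31.   18. -124.] [ 530. -242
[... 5496 characters left out ...]
43.] [ 464. -279.  379.]
top 466 252 [ -20.  -41. -142.] [ 465. -283.  378.]
top 469 252 [ -23.  -41. -143.] [ 464. -287.  379.]
top 451 255 [  -2.  -46. -133.] [ 462. -265.  369.]
top 454 255 [  -5.  -47. -138.] [ 461. -268.  374.]
top 457 255 [  -8.  -47. -142.] [ 461. -271.  378.]
top 460 255 [ -12.  -47. -143.] [ 460. -275.  380.]
top 463 255 [ -16.  -46. -142.] [ 461. -279.  379.]
top 466 255 [ -20.  -45. -143.] [ 461. -283.  379.]
top 463 258 [ -18.  -48. -134.] [ 458. -281.  370.]
top 466 258 [ -20.  -49. -143.] [ 457. -282.  380.]
top 469 258 [ -24.  -49. -143.] [ 457. -286.  379.]
top 466 261 [ -21.  -53. -142.] [ 453. -283.  378.]
top 466 264 [ -21.  -57. -144.] [ 449. -282.  380.]
```

```bash
python3 -m pendant '{"angular":[[0,0,0],[0,0,0],[0,0,0],[0,0,0],[0,0,0],[0,0,0],[0,0,0]],"offset":[[-0.04,-0.03,0],[-0.08,-0.06,0],[-0.12,-0.09,0],[-0.15,-0.12,0],[-0.17,-0.128,0],[-0.17,-0.128,0],[-0.17,-0.128,0]],"hand":[0.08,0.08,0.08,0.08,0.08,0.08,0.08]}';python3 - <<'E'
from h import *
p,d=camera("top");cv2.imwrite("pics/t5.png",p);np.save("top5.npy",d)
p,d=camera("side");cv2.imwrite("pics/s5.png",p);np.save("side5.npy",d)
E
```

```text
clock: 4.85
eef_pos: [0.3575, -0.4192, 0.2364]
eef_rot: [-2.372, -2.056, -0.001]
force: [0.6, 0.9, 0.7]
opening: 0.615
```

View pics/t5.png

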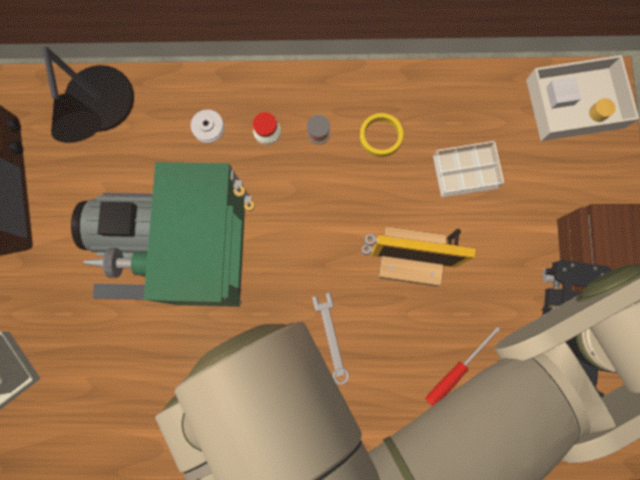

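View pics/s5.png

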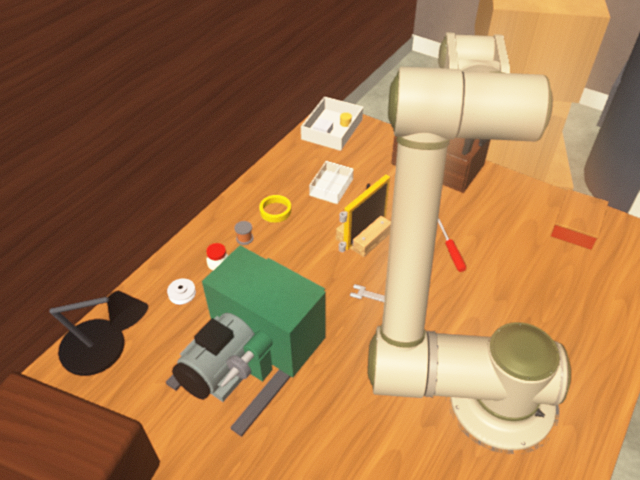

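Run:
```python
from h import *
s=observe();T=Ro.from_rotvec(s["eef_rot"]);n="top"
im=cv2.imread("pics/t5.png");ox,oy=500,230
Z=cv2.resize(im[oy:oy+200,ox:ox+140],None,fx=3,fy=3,interpolation=cv2.INTER_CUBIC)
for L,c in (([0,0,0],(0,0,255)),([0,.03,0],(0,255,255)),([0,-.03,0],(0,255,255)),([0,.094,-.1],(255,0,0)),([0,-.094,-.1],(255,255,0)),([.037,0,-.1],(0,255,0))):
    q=(proj(n,s["eef_pos"]+T.apply(L))[0]-[ox,oy])*3;cv2.circle(Z,tuple(int(v) for v in q),4,c,-1)
cv2.imwrite("pics/t5z.png",Z)
d=np.load("top5.npy");P=cloud(n,d)
for v in range(256,330,6):
  r=[]
  for u in range(540,580,6):
    if d[v,u]>0 and P[v,u,2]>.17: r.append((u,(T.inv().apply(P[v,u]-s["eef_pos"])*1000).round(0).astype(int).tolist(),im[v,u].max()))
  print(v,r)
m=cv2.imread("pics/t5.png")[215:295,350:490];cv2.imwrite("pics/c5.png",cv2.resize(m,None,fx=5,fy=5,interpolation=cv2.INTER_CUBIC))
```

```text
256 []
262 [(558, [31, 89, -141], np.uint8(64)), (564, [24, 90, -143], np.uint8(56)), (570, [16, 91, -143], np.uint8(61)), (576, [8, 93, -142], np.uint8(62))]
268 [(552, [30, 84, -122], np.uint8(59)), (558, [30, 82, -141], np.uint8(61)), (564, [23, 82, -143], np.uint8(101)), (570, [15, 84, -142], np.uint8(57)), (576, [8, 84, -143], np.uint8(58))]
274 [(546, [31, 78, -106], np.uint8(97)), (552, [27, 77, -116], np.uint8(65)), (558, [30, 74, -143], np.uint8(58)), (564, [22, 75, -142], np.uint8(58)), (570, [16, 75, -145], np.uint8(62)), (576, [7, 77, -142], np.uint8(52))]
280 [(558, [29, 66, -140], np.uint8(54)), (564, [22, 67, -142], np.uint8(58)), (570, [13, 68, -140], np.uint8(58)), (576, [6, 69, -141], np.uint8(60))]
286 [(558, [19, 62, -118], np.uint8(115)), (564, [20, 60, -138], np.uint8(52)), (570, [13, 60, -141], np.uint8(65))]
292 [(546, [30, 53, -108], np.uint8(56)), (552, [29, 52, -124], np.uint8(57)), (558, [20, 53, -122], np.uint8(60)), (564, [20, 52, -141], np.uint8(56)), (570, [13, 53, -141], np.uint8(60)), (576, [-3, 56, -123], np.uint8(60))]
298 [(546, [31, 44, -110], np
[... 731 characters left out ...]
14)), (558, [88, 6, -293], np.uint8(118)), (564, [90, 6, -309], np.uint8(116)), (570, [90, 5, -324], np.uint8(140)), (576, [88, 5, -330], np.uint8(186))]
322 [(540, [98, -1, -272], np.uint8(118)), (546, [98, -1, -288], np.uint8(120)), (552, [100, -2, -307], np.uint8(119)), (558, [100, -2, -321], np.uint8(127)), (564, [98, -2, -330], np.uint8(192)), (570, [92, -1, -329], np.uint8(187)), (576, [88, 0, -332], np.uint8(186))]
328 [(540, [110, -9, -305], np.uint8(115)), (546, [109, -9, -319], np.uint8(119)), (552, [108, -9, -328], np.uint8(183)), (558, [103, -8, -331], np.uint8(191)), (564, [97, -7, -328], np.uint8(187)), (570, [93, -7, -332], np.uint8(187)), (576, [87, -6, -330], np.uint8(185))]
```

View pics/t5z.png

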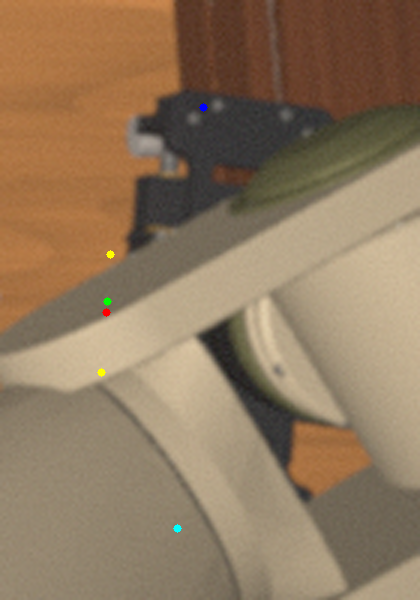

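View pics/c5.png

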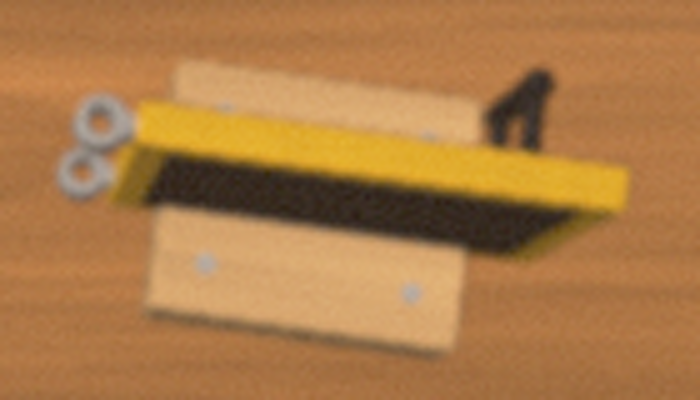

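Run:
```python
from h import *
p0=np.array([.1524,-.5281,.2041]);T=Ro.from_rotvec([-3.1092,-.4395,0]);n="side"
im=cv2.imread("pics/side0.png");ox,oy=480,90
Z=cv2.resize(im[oy:oy+130,ox:ox+130],None,fx=4.6,fy=4.6,interpolation=cv2.INTER_CUBIC)
for L,c in (([0,0,0],(0,0,255)),([0,.044,0],(0,255,255)),([0,-.044,0],(0,255,255)),([0,.0615,0],(255,0,255)),([0,-.0615,0],(255,0,255)),([0,.094,-.064],(255,0,0)),([0,-.094,-.064],(255,255,0))):
    q=(proj(n,p0+T.apply(L))[0]-[ox,oy])*4.6;cv2.circle(Z,tuple(int(v) for v in q),4,c,-1)
cv2.imwrite("pics/s0z.png",Z)
```

```text
(no output)
```

View pics/s0z.png

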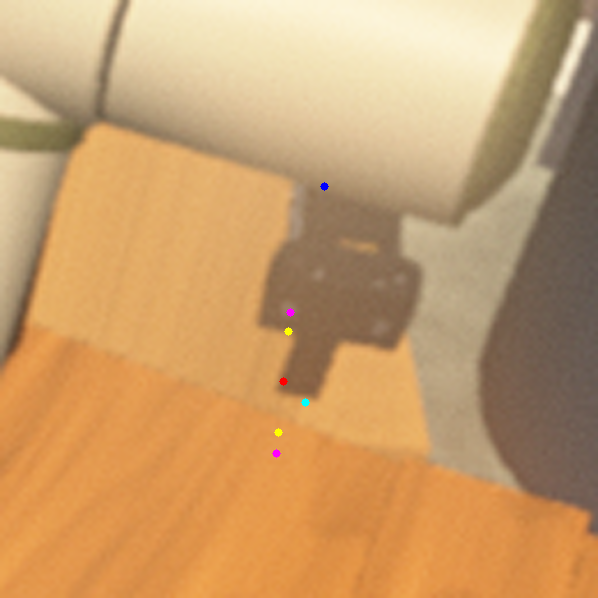

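Run:
```python
from h import *
p0=np.array([.1524,-.5281,.2041]);T=Ro.from_rotvec([-3.1092,-.4395,0])
d=np.load("side0.npy");P=cloud("side",d)
for x,y in [(320,350),(315,360),(308,370),(305,380),(300,388),(298,393),(330,330),(300,310),(380,335),(350,280)]:
    u,v=round(480+x/4.6),round(90+y/4.6);print(x,y,(T.inv().apply(P[v,u]-p0)*1000).round(0))
```

```text
320 350 [ -5. -59. -72.]
315 360 [ -2. -60. -65.]
308 370 [ -2. -54. -55.]
305 380 [ -2. -56. -47.]
300 388 [ -0. -55. -43.]
298 393 [ -1. -56. -40.]
330 330 [  -2.  -82. -102.]
300 310 [  16.  -83. -113.]
380 335 [ -26.  -85. -107.]
350 280 [  -0.  -95. -144.]
```

The depth data explains the empty grasp. The real fingertips end about 38 mm short of the reported TCP, so the fingers closed just above the door. I'll grasp with the TCP commanded 38 mm lower.

```bash
python3 -m pendant '{"angular":[[0,0,0],[0,0,0],[0,0,0],[0,0,0],[0,0,0],[0,0,0],[0,0,0]],"offset":[[0.04,0.03,0],[0.08,0.06,0],[0.12,0.09,0],[0.15,0.11,0],[0.17,0.128,0],[0.17,0.128,0],[0.17,0.128,0]],"hand":[0.06,0.06,0.06,0.06,0.06,0.06,0.06]}'; python3 -m pendant '{"angular":[[0,0,0],[0,0,0],[0,0,0],[0,0,0],[0,0,0],[0,0,0],[0,0,0]],"offset":[[0,0,0.03],[0,0,0.06],[0,0,0.085],[0,0,0.11],[0,0,0.13],[0,0,0.142],[0,0,0.142]],"hand":[0.06,0.06,0.06,0.06,0.06,0.06,0.06]}'
```

```text
clock: 5.65
eef_pos: [0.5086, -0.2685, 0.2375]
eef_rot: [-2.371, -2.061, 0.0]
force: [0.4, 0.5, 1.0]
opening: 0.681
clock: 6.35
eef_pos: [0.5074, -0.2696, 0.0946]
eef_rot: [-2.372, -2.056, 0.001]
force: [-0.3, -0.5, -0.6]
opening: 0.678
```

```bash
python3 -m pendant '{"angular":[[0,0,0],[0,0,0],[0,0,0],[0,0,0],[0,0,0],[0,0,0],[0,0,0],[0,0,0],[0,0,0]],"offset":[[0,0,0],[0,0,0],[0,0,0],[0,0,0],[0,0,0],[0,0,0],[0,0,0],[0,0,0],[0,0,0]],"hand":[0,0,0,0,0,0,0,0,0]}'; python3 -m pendant '{"angular":[[0,0,0],[0,0,0],[0,0,0],[0,0,0]],"offset":[[0,0,-0.005],[0,0,-0.01],[0,0,-0.015],[0,0,-0.015]],"hand":[0,0,0,0]}';python3 -c "
from h import *
print(observe())"
```

```text
clock: 7.25
eef_pos: [0.5084, -0.2696, 0.0959]
eef_rot: [2.373, 2.058, 0.0]
force: [-0.5, 0.6, 2.2]
opening: 0.177
clock: 7.65
eef_pos: [0.5086, -0.2698, 0.1115]
eef_rot: [2.373, 2.057, 0.0]
force: [0.6, -0.3, -3.7]
opening: 0.18
{'clock': 7.65, 'joint_pos': array([-6.93272327e-01,  5.05620988e-01,  1.37306859e+00,  1.74403897e-06,
        1.26171640e+00, -5.51270428e-01]), 'dq': array([-0.00059764,  0.00795634,  0.01218147,  0.00073572, -0.01209819,
        0.00066236]), 'effort': array([-6.72751499e-03, -5.00556350e+01, -2.13013208e+01,  7.24842818e-02,
        1.97120653e-01, -6.17641599e-04]), 'eef_pos': array([ 0.50856518, -0.26977772,  0.1114541 ]), 'eef_rot': array([2.37255262e+00, 2.05748495e+00, 3.05187762e-04]), 'force': array([ 0.61328511, -0.31052757, -3.7287335 ]), 'wrist_torque': array([-0.0709969 , -0.02187053, -0.00039947]), 'opening': 0.1796462090334642}
```

```bash
python3 -m pendant '{"angular":[[0,0,0],[0,0,0],[0,0,0],[0,0,-0.01],[0,0,-0.025],[0,0,-0.04],[0,0,-0.055],[0,0,-0.07],[0,0,-0.085],[0,0,-0.1],[0,0,-0.11],[0,0,-0.116]],"offset":[[0,0,-0.02],[0,0,-0.04],[0.01,0.003,-0.05],[0.032,0.01,-0.05],[0.06,0.019,-0.05],[0.09,0.028,-0.05],[0.12,0.037,-0.05],[0.15,0.046,-0.05],[0.178,0.055,-0.05],[0.203,0.063,-0.05],[0.222,0.069,-0.05],[0.2315,0.0718,-0.05]],"hand":[0,0,0,0,0,0,0,0,0,0,0,0]}'; python3 -m pendant '{"angular":[[0,0,0],[0,0,0],[0,0,0]],"offset":[[0,0,0],[0,0,0],[0,0,0]],"hand":[0,0,0]}';python3 - <<'E'
from h import *
s=observe();print(s["eef_pos"],Ro.from_rotvec(s["eef_rot"]).as_matrix().round(4).tolist(),s["joint_pos"].round(2),s["force"],s["wrist_torque"])
for n in("top","side"):
    p,d=camera(n);cv2.imwrite(f"pics/{n}6.png",p);np.save(n+"6.npy",d)
E
```

```text
clock: 8.85
eef_pos: [0.6124, -0.0482, 0.1601]
eef_rot: [-2.247, -2.194, 0.0]
force: [0.2, 0.5, -3.3]
opening: 0.179
clock: 9.15
eef_pos: [0.6118, -0.0515, 0.1607]
eef_rot: [-2.251, -2.191, 0.0]
force: [-0.8, -0.0, -4.3]
opening: 0.175
[ 0.61184293 -0.05145624  0.16069733] [[0.0272, 0.9996, -0.0002], [0.9996, -0.0272, -0.0002], [-0.0002, -0.0002, -1.0]] [-0.28  0.53  1.18 -0.    1.43 -0.25] [-0.77536779 -0.04649593 -4.25872276] [-0.12268946 -0.05985791  0.02259468]
```

View pics/top6.png

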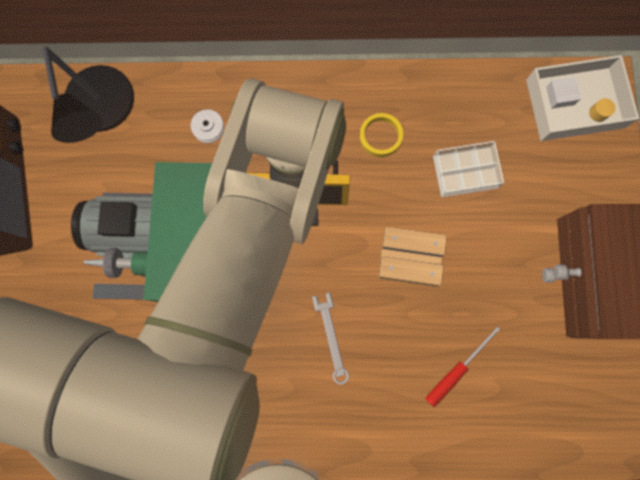

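View pics/side6.png

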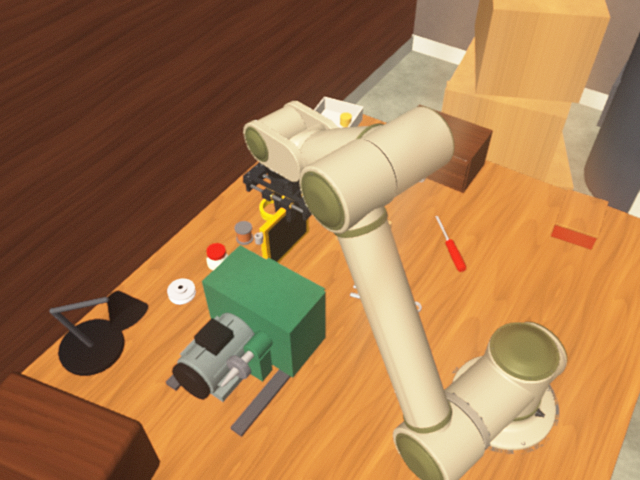

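```bash
cat >> h.py <<'E'
def door_overlay(n,img,tcp,yaw,zoff,box,s,fn):
    ox,oy,w,h=box;Z=cv2.resize(img[oy:oy+h,ox:ox+w],None,fx=s,fy=s,interpolation=cv2.INTER_CUBIC)
    a=np.radians(yaw);M=np.array([[np.cos(a),-np.sin(a),0],[np.sin(a),np.cos(a),0],[0,0,1]])
    o=np.array([tcp[0],tcp[1],tcp[2]-zoff])
    def pl(L,c):
        q=((proj(n,o+np.array(L)@M.T)-[ox,oy]+.5)*s-.5).astype(int);cv2.polylines(Z,[q],True,c,1)
    for z in(0,.15): pl([[-.008,-.085,z],[.008,-.085,z],[.008,.085,z],[-.008,.085,z]],(255,0,255))
    t=np.linspace(0,6.283,30)
    for z in(.008,.03,.12,.142): pl(np.c_[.0095*np.cos(t),-.097+.0095*np.sin(t),0*t+z],(255,255,0))
    cv2.imwrite(fn,Z)
E
python3 - <<'E'
from h import *
tcp=[.6118,-.0515,.1607]
door_overlay("top",cv2.imread("pics/top6.png"),tcp,178.44,.0839,(230,160,140,70),5,"pics/o1.png")
door_overlay("side",cv2.imread("pics/side6.png"),tcp,178.44,.0839,(230,160,110,110),5,"pics/o2.png")
E
```

```text
(no output)
```

View pics/o1.png

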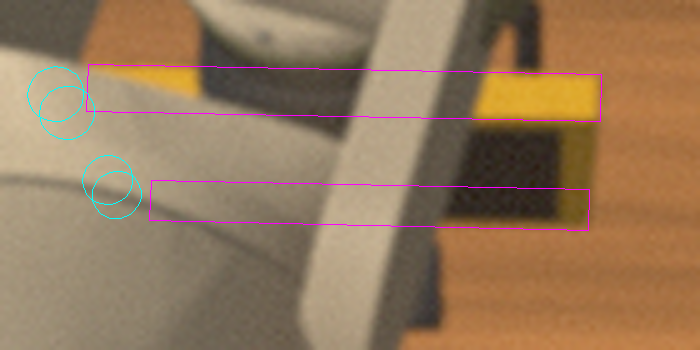

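View pics/o2.png

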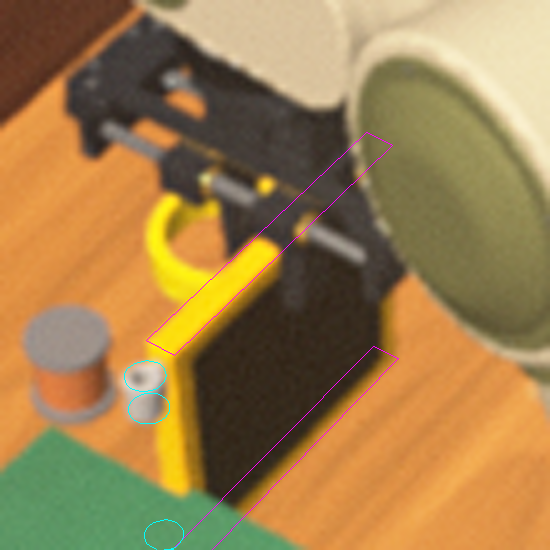

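Run:
```python
from h import *
tcp=np.array([.6118,-.0515,.1607]);a=np.radians(178.44);M=np.array([[np.cos(a),-np.sin(a),0],[np.sin(a),np.cos(a),0],[0,0,1]])
o=tcp-[0,0,.0839]
d=np.load("side6.npy");P=cloud("side",d)
im=cv2.imread("pics/side6.png")
def loc(x,y):
    u,v=round(230+x/5),round(160+y/5);return ((P[v,u]-o)@M*1000).round(1)
for q in [(155,345),(180,350),(200,320),(230,290),(260,255),(185,400),(187,440),(187,470),(187,485),(390,310),(388,330),(370,348),(340,385),(300,430),(270,465),(250,490),(145,375),(148,412)]: print(q,loc(*q))
for q in [(300,350),(250,350),(220,400),(220,450),(250,450),(300,400),(350,350),(350,300)]: print("panel",q,loc(*q))
d=np.load("top6.npy");P=cloud("top",d)
for x,y in [(130,80),(180,85),(500,95),(590,85),(590,110),(585,140),(580,190),(540,215),(500,180),(520,150)]:
    u,v=round(230+x/5),round(160+y/5);print("top",x,y,((P[v,u]-o)@M*1000).round(1))
```

```text
(155, 345) [ -2.2 -84.9 149.3]
(180, 350) [  7.  -78.5 146. ]
(200, 320) [  5.7 -61.6 150.5]
(230, 290) [  4.5 -37.8 149.5]
(260, 255) [  1.1 -10.5 148.1]
(185, 400) [  7.1 -78.7 112.6]
(187, 440) [  7.1 -81.6  87.5]
(187, 470) [  9.  -85.8  71.3]
(187, 485) [ 658.7 -787.6 1148.5]
(390, 310) [ 9.3 78.7 40.9]
(388, 330) [ 9.4 78.1 26.8]
(370, 348) [ 7.2 63.4 23.3]
(340, 385) [ 8.8 35.4 22.8]
(300, 430) [ 6.9  3.6 16.6]
(270, 465) [  6.5 -21.   12.7]
(250, 490) [ 10.1 -41.8  15.8]
(145, 375) [ -5.  -90.6 132.7]
(148, 412) [   6.3 -101.9  126.1]
panel (300, 350) [10.   3.7 76.6]
panel (250, 350) [  6.6 -29.4 103.3]
panel (220, 400) [  7.8 -55.3  92.1]
panel (220, 450) [  6.4 -57.   57.3]
panel (250, 450) [  7.5 -36.3  38.8]
panel (300, 400) [ 7.6  4.3 38.6]
panel (350, 350) [ 8.2 45.5 39.4]
panel (350, 300) [10.5 44.4 77.6]
top 130 80 [ 80.3 -25.9 424. ]
top 180 85 [ -1.2 -53.7 149.1]
top 500 95 [  0.6  52.5 151.1]
top 590 85 [ -3.3  82.1 151.7]
top 590 110 [  5.4  82.2 152.2]
top 585 140 [  9.5  81.2 130.4]
top 580 190 [ 9.3 81.  63.1]
top 540 215 [ 8.9 66.8 23.1]
top 500 180 [ 9.4 52.1 75.2]
top 520 150 [  8.9  59.3 114.1]
```

Run:
```python
from h import *
d=np.load("top0.npy");P=cloud("top",d)
yaw=171.86
def prof(P,c,yaw,zt,side=""):
    a=np.radians(yaw);M=np.array([[np.cos(a),-np.sin(a),0],[np.sin(a),np.cos(a),0],[0,0,1]])
    L=(P-c)@M
    m=(abs(L[...,0])<.005)&(abs(L[...,1])<.083)&(abs(L[...,2]-zt)<.008)
    q=L[m]*1000
    k=np.polyfit(q[:,1],q[:,2],1);print(side,m.sum(),"slope deg",np.degrees(np.arctan(k[0])),"z0",k[1],"yrange",q[:,1].min(),q[:,1].max())
    # inner face
    m=(abs(L[...,0]-.008)<.006)&(abs(L[...,1])<.08)&(L[...,2]>.02)&(L[...,2]<.14)
    q=L[m]*1000
    if len(q)>50:
        A=np.c_[q[:,1:],np.ones(len(q))];k=np.linalg.lstsq(A,q[:,0],rcond=None)[0];print("   face: yaw err deg",np.degrees(-k[0]),"lean",np.degrees(k[1]),"x@mid",k@[0,75,1],len(q))
c0=np.array([.5083,-.2693,.012]);c6=np.array([.6118,-.0515,.0768])
for n in("top","side"):
    prof(cloud(n,np.load(n+"0.npy")),c0,171.86,.15,n+"0");prof(cloud(n,np.load(n+"6.npy")),c6,178.44,.15,n+"6")
```

```text
top0 547 slope deg 0.22401773818183532 z0 151.4237106414753 yrange -82.94736169115338 82.69206818286621
   face: yaw err deg -0.19828670993913833 lean -0.8593631059668688 x@mid 8.828143652648201 1044
top6 175 slope deg 0.2161072281848202 z0 151.05047691774328 yrange -75.2611060968259 82.15013716196528
   face: yaw err deg 0.14723139287358208 lean -0.08651402092388809 x@mid 9.001056784761454 435
side0 174 slope deg -0.22575506794164796 z0 149.83490042998233 yrange -81.47075138644104 82.17470203003782
   face: yaw err deg -0.1849976855047992 lean -0.2665774236490457 x@mid 7.937603502452564 1146
side6 110 slope deg 0.2903202695713272 z0 150.3856286650167 yrange -82.91444451104606 -1.2615029934874422
   face: yaw err deg -0.1648105143494691 lean -0.07694875534186939 x@mid 8.08543447105387 1140
```

```bash
python3 -m pendant '{"angular":[[0,0,0],[0,0,0],[0,0,0],[0,0,0],[0,0,0],[0,0,0],[0,0,0]],"offset":[[0.006,0,0],[0.012,0,0],[0.0158,0,0],[0.0158,0,0.01],[0.0158,0,0.02],[0.0158,0,0.0265],[0.0158,0,0.0265]],"hand":[0,0,0,0,0,0,0]}';python3 -m pendant '{"angular":[[0,0,0],[0,0,0],[0,0,0]],"offset":[[0,0,0.001],[0,0,0.002],[0,0,0.002]],"hand":[0,0,0]}';python3 -c "
from h import *
s=observe();print(s['eef_pos'],s['force'],s['wrist_torque'])"
```

```text
clock: 9.95
eef_pos: [0.6119, -0.0348, 0.1326]
eef_rot: [-2.249, -2.19, 0.002]
force: [-1.1, 0.2, -3.1]
opening: 0.181
clock: 10.25
eef_pos: [0.6127, -0.0349, 0.1324]
eef_rot: [2.25, 2.192, 0.0]
force: [0.1, -0.5, -3.8]
opening: 0.183
[ 0.61265404 -0.03486996  0.13240706] [ 0.14445549 -0.4508956  -3.82320322] [-0.0519732  -0.0445698  -0.00158491]
```

```bash
python3 -m pendant '{"angular":[[0,0,0],[0,0,0],[0,0,0]],"offset":[[0,0,0.001],[0,0,0.002],[0,0,0.002]],"hand":[0,0,0]}';python3 -c "
from h import *
s=observe();print(s['eef_pos'],s['force'],s['wrist_torque'])"
```

```text
clock: 10.55
eef_pos: [0.6125, -0.0348, 0.1301]
eef_rot: [-2.25, -2.192, 0.0]
force: [-0.0, -0.7, -4.3]
opening: 0.18
[ 0.61250194 -0.03477139  0.13013549] [-0.00805197 -0.67854614 -4.29375265] [-0.06656861 -0.07244063 -0.02444083]
```

```bash
python3 -m pendant '{"angular":[[0,0,0],[0,0,0],[0,0,0]],"offset":[[0,0,0.001],[0,0,0.002],[0,0,0.002]],"hand":[0,0,0]}';python3 -c "
from h import *
s=observe();print(s['eef_pos'],s['force'],s['wrist_torque'])"
```

```text
clock: 10.85
eef_pos: [0.6125, -0.0348, 0.1281]
eef_rot: [-2.25, -2.192, 0.0]
force: [0.1, -0.4, -3.1]
opening: 0.177
[ 0.61246423 -0.03476243  0.12806551] [ 0.13557641 -0.44740497 -3.10764691] [-0.06098204 -0.03525845  0.0510442 ]
```

```bash
python3 -m pendant '{"angular":[[0,0,0],[0,0,0],[0,0,0]],"offset":[[0,0,0.001],[0,0,0.002],[0,0,0.002]],"hand":[0,0,0]}';python3 -c "
from h import *
s=observe();print(s['eef_pos'],s['force'],s['wrist_torque'])"
```

```text
clock: 11.15
eef_pos: [0.6125, -0.0347, 0.1261]
eef_rot: [-2.25, -2.192, 0.0]
force: [-0.6, 0.4, -3.7]
opening: 0.183
[ 0.61250212 -0.0347462   0.12607103] [-0.57681065  0.37741938 -3.72695472] [-0.11712302 -0.01292922  0.05159601]
```

```bash
python3 -m pendant '{"angular":[[0,0,0],[0,0,0],[0,0,0]],"offset":[[0,0,0.001],[0,0,0.002],[0,0,0.002]],"hand":[0,0,0]}';python3 -c "
from h import *
s=observe();print(s['eef_pos'],s['force'],s['wrist_torque'])"
```

```text
clock: 11.45
eef_pos: [0.6125, -0.0347, 0.1241]
eef_rot: [-2.25, -2.192, 0.0]
force: [0.1, -0.1, -3.5]
opening: 0.18
[ 0.61248573 -0.0347449   0.12406649] [ 0.0843929  -0.06235367 -3.52109535] [-0.0528467  -0.03204618 -0.00942045]
```

```bash
python3 -m pendant '{"angular":[[0,0,0],[0,0,0],[0,0,0],[0,0,0]],"offset":[[0,0,0.001],[0,0,0.002],[0,0,0.003],[0,0,0.003]],"hand":[0,0,0,0]}';python3 -c "
from h import *
s=observe();print(s['eef_pos'],s['force'],s['wrist_torque'])
p,d=camera('top');cv2.imwrite('pics/top7.png',p);np.save('top7.npy',d)
p,d=camera('side');np.save('side7.npy',d)
door_overlay('side',p,s['eef_pos'],178.44,.0839,(220,170,110,110),5,'pics/o3.png')
door_overlay('top',p*0+cv2.imread('pics/top7.png'),s['eef_pos'],178.44,.0839,(210,150,120,80),5,'pics/o4.png')"
```

```text
clock: 11.85
eef_pos: [0.6125, -0.0347, 0.1211]
eef_rot: [-2.25, -2.192, 0.0]
force: [0.5, -0.7, -4.6]
opening: 0.176
[ 0.61248782 -0.03474181  0.12105245] [ 0.46424689 -0.73109799 -4.58819091] [-0.08998469 -0.07513234 -0.00145829]
```

View pics/o3.png

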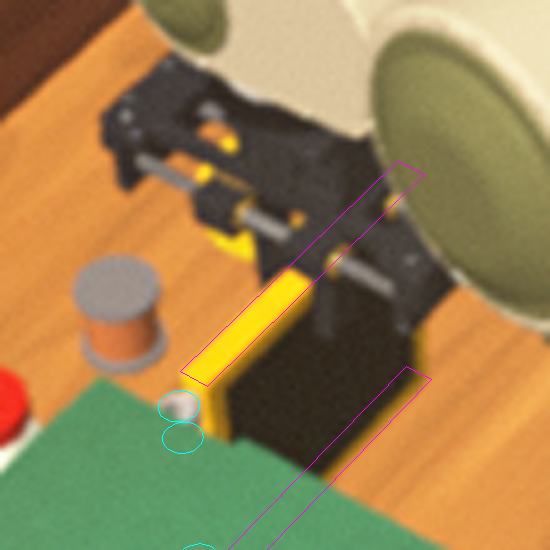

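View pics/o4.png

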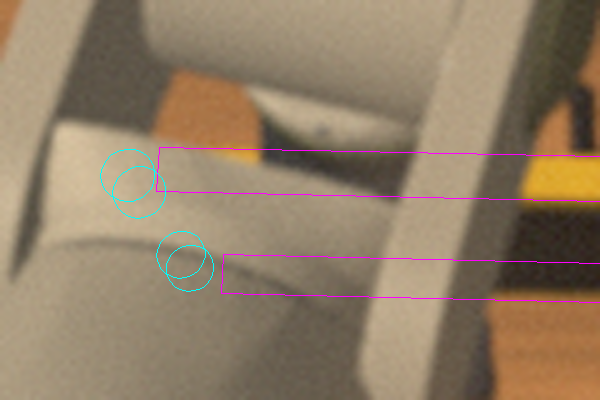

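```bash
python3 -m pendant '{"angular":[[0,0,0],[0,0,0],[0,0,0],[0,0,0]],"offset":[[0,0,0.001],[0,0,0.002],[0,0,0.003],[0,0,0.003]],"hand":[0,0,0,0]}'
```

```text
clock: 12.35
eef_pos: [0.6125, -0.0347, 0.118]
eef_rot: [-2.25, -2.192, 0.0]
force: [-0.2, -0.0, -3.9]
opening: 0.181
```

```bash
python3 -m pendant '{"angular":[[0,0,0],[0,0,0],[0,0,0],[0,0,0]],"offset":[[0,0,0.001],[0,0,0.002],[0,0,0.003],[0,0,0.003]],"hand":[0,0,0,0]}'
```

```text
clock: 12.75
eef_pos: [0.6125, -0.0347, 0.1151]
eef_rot: [-2.25, -2.192, 0.0]
force: [-0.2, 0.7, -4.4]
opening: 0.182
```

```bash
python3 -m pendant '{"angular":[[0,0,0],[0,0,0],[0,0,0],[0,0,0]],"offset":[[0,0,0.001],[0,0,0.002],[0,0,0.003],[0,0,0.003]],"hand":[0,0,0,0]}'
```

```text
clock: 13.15
eef_pos: [0.6125, -0.0348, 0.1121]
eef_rot: [-2.25, -2.192, 0.0]
force: [0.0, 0.7, -3.9]
opening: 0.18
```

```bash
python3 -m pendant '{"angular":[[0,0,0],[0,0,0],[0,0,0]],"offset":[[0,0,0.001],[0,0,0.0015],[0,0,0.0015]],"hand":[0,0,0]}'
```

```text
clock: 13.45
eef_pos: [0.6125, -0.0348, 0.1107]
eef_rot: [-2.25, -2.192, 0.0]
force: [-0.8, 0.4, -2.7]
opening: 0.177
```

```bash
python3 -m pendant '{"angular":[[0,0,0],[0,0,0],[0,0,0]],"offset":[[0,0,0.0005],[0,0,0.001],[0,0,0.001]],"hand":[0,0,0]}'
```

```text
clock: 13.75
eef_pos: [0.6125, -0.0348, 0.1097]
eef_rot: [-2.25, -2.192, 0.0]
force: [0.4, -0.2, -3.6]
opening: 0.177
```

```bash
python3 -m pendant '{"angular":[[0,0,0],[0,0,0],[0,0,0]],"offset":[[0,0,0.0005],[0,0,0.001],[0,0,0.001]],"hand":[0,0,0]}'
```

```text
clock: 14.05
eef_pos: [0.6126, -0.0348, 0.1088]
eef_rot: [2.25, 2.192, 0.0]
force: [-0.0, -0.2, -3.7]
opening: 0.179
```

```bash
python3 -m pendant '{"angular":[[0,0,0],[0,0,0],[0,0,0]],"offset":[[0,0,0.0005],[0,0,0.001],[0,0,0.001]],"hand":[0,0,0]}'
```

```text
clock: 14.35
eef_pos: [0.6128, -0.0349, 0.1082]
eef_rot: [2.25, 2.192, 0.001]
force: [-1.5, -0.6, 0.2]
opening: 0.185
```

```bash
python3 -m pendant '{"angular":[[0,0,0],[0,0,0],[0,0,0]],"offset":[[0,0,0.0005],[0,0,0.001],[0,0,0.001]],"hand":[0,0,0]}'
```

```text
clock: 14.65
eef_pos: [0.6131, -0.0352, 0.1078]
eef_rot: [2.249, 2.191, 0.001]
force: [-1.2, -2.6, 5.8]
opening: 0.184
```

```bash
python3 -m pendant '{"angular":[[0,0,0],[0,0,0],[0,0,0]],"offset":[[0,0,-0.0008],[0,0,-0.0008],[0,0,-0.0008]],"hand":[0,0,0]}';python3 -m pendant '{"angular":[[0,0,0],[0,0,0],[0,0,0],[0,0,0]],"offset":[[0,0,0],[0,0,0],[0,0,0],[0,0,0]],"hand":[0.025,0.04,0.045,0.045]}'
python3 - <<'E'
from h import *
s=observe();print(s['eef_pos'],s['force'])
p,d=camera('top');np.save('top8.npy',d);door_overlay('top',p,[.6125,-.0348,.1085],178.44,.0839,(210,150,120,80),5,'pics/o5.png')
E
```

```text
clock: 14.95
eef_pos: [0.6128, -0.0351, 0.1079]
eef_rot: [2.25, 2.191, 0.0]
force: [-0.3, -3.1, 3.5]
opening: 0.178
clock: 15.35
eef_pos: [0.6125, -0.0346, 0.1073]
eef_rot: [-2.25, -2.192, 0.0]
force: [-0.3, 0.1, 0.4]
opening: 0.503
[ 0.61245985 -0.03459344  0.10728369] [-0.31960144  0.10333501  0.37799768]
```

View pics/o5.png

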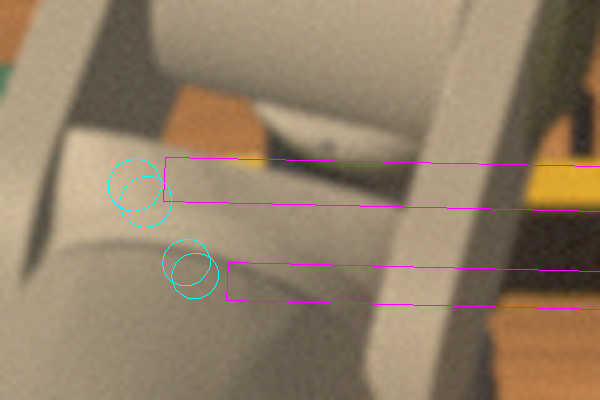

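```bash
python3 -m pendant '{"angular":[[0,0,0],[0,0,0],[0,0,0],[0,0,0],[0,0,0],[0,0,0],[0,0,0],[0,0,0],[0,0,0],[0,0,0],[0,0,0]],"offset":[[0,0,-0.01],[0,0,-0.03],[0,0,-0.055],[0,0,-0.065],[-0.02,0.02,-0.065],[-0.04,0.045,-0.065],[-0.055,0.061,-0.065],[-0.055,0.061,-0.065],[-0.055,0.061,-0.065],[-0.055,0.061,-0.065],[-0.055,0.061,-0.065]],"hand":[0.045,0.045,0.045,0.045,0.0,0,0,0,0,0,0]}'
python3 - <<'E'
from h import *
s=observe();print(s['eef_pos'],s['force'],s["joint_pos"].round(2))
p,d=camera('top');np.save('top9.npy',d);cv2.imwrite("pics/top9.png",p)
p,d=camera('side');np.save('side9.npy',d);cv2.imwrite("pics/side9.png",p)
E
```

```text
clock: 16.5
eef_pos: [0.6717, -0.0905, 0.173]
eef_rot: [2.249, 2.193, 0.0]
force: [-0.1, 0.0, 0.6]
opening: 0.007
[ 0.67169511 -0.09054264  0.17295947] [-0.08396376  0.0222606   0.58397207] [-0.31  0.63  0.95  0.    1.56 -0.28]
```

View pics/top9.png

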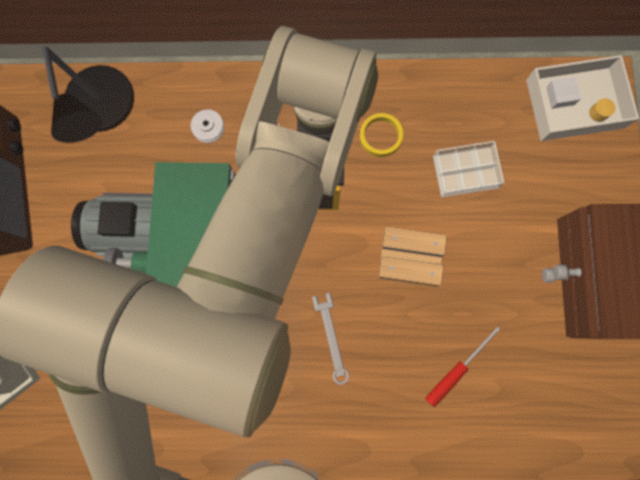

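View pics/side9.png

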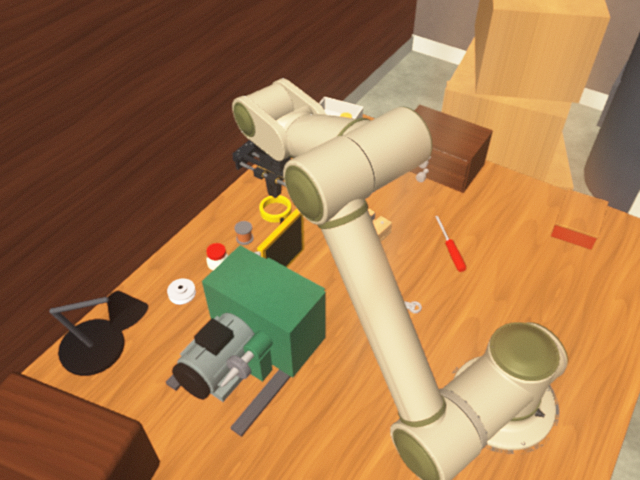

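Run:
```python
from h import *
P=cloud("side",np.load("side9.npy"))
c=np.array([.6125,-.0348,.025]);a=np.radians(178.44);M=np.array([[np.cos(a),-np.sin(a),0],[np.sin(a),np.cos(a),0],[0,0,1]])
L=(P-c)@M*1000
m=(abs(L[...,0])<6)&(abs(L[...,1])<83)&(abs(L[...,2]-150)<10);q=L[m];k=np.polyfit(q[:,1],q[:,2],1);print("top",m.sum(),k,q[:,1].min(),q[:,1].max())
m=(abs(L[...,0]-8)<8)&(abs(L[...,1])<80)&(L[...,2]>40)&(L[...,2]<140);q=L[m];A=np.c_[q[:,1:],np.ones(len(q))];print(np.linalg.lstsq(A,q[:,0],rcond=None)[0])
# finger waypoints
H=np.array([.6151,.0623])
for psi in range(178,87,-6):
    p=np.radians(psi);x=np.array([np.cos(p),np.sin(p)]);y=np.array([-np.sin(p),np.cos(p)])
    g=.0175*abs(np.cos(p))+.011*abs(np.sin(p));f=H+.150*y-(.008+g)*x
    t=np.array([[.0272,.9996],[.9996,-.0272]])@(f-[.6717,-.0905]);print(psi,f.round(4),"tool off",t.round(4))
```

```text
top 263 [-2.24994073e-02  1.47742231e+02] -82.67179883837153 73.6038785120706
[-2.06534061e-02  1.57175202e-03  5.99975341e+00]
178 [ 0.6357 -0.0885] tool off [ 0.001 -0.036]
172 [ 0.6208 -0.09  ] tool off [-0.0009 -0.0509]
166 [ 0.6056 -0.0899] tool off [-0.0012 -0.0661]
160 [ 0.5903 -0.0883] tool off [-0.     -0.0814]
154 [ 0.575 -0.085] tool off [ 0.0028 -0.0968]
148 [ 0.5599 -0.0801] tool off [ 0.0074 -0.112 ]
142 [ 0.5453 -0.0735] tool off [ 0.0136 -0.1269]
136 [ 0.5312 -0.0652] tool off [ 0.0215 -0.1411]
130 [ 0.518  -0.0553] tool off [ 0.031  -0.1546]
124 [ 0.5058 -0.0439] tool off [ 0.0421 -0.1671]
118 [ 0.4948 -0.031 ] tool off [ 0.0547 -0.1784]
112 [ 0.4853 -0.0168] tool off [ 0.0686 -0.1883]
106 [ 0.4774 -0.0015] tool off [ 0.0836 -0.1967]
100 [0.4712 0.0147] tool off [ 0.0997 -0.2033]
94 [0.4669 0.0317] tool off [ 0.1166 -0.2081]
88 [0.4645 0.0479] tool off [ 0.1328 -0.2109]
```

```bash
python3 -m pendant '{"angular":[[0,0,0],[0,0,0],[0,0,0],[0,0,0],[0,0,0],[0,0,0],[0,0,0]],"offset":[[0,0,0.025],[0,0,0.05],[0,0,0.066],[0.001,-0.01,0.066],[0.001,-0.02,0.066],[0.001,-0.027,0.066],[0.001,-0.03,0.066]],"hand":[0,0,0,0,0,0,0]}'; python3 -m pendant '{"angular":[[0,0,0],[0,0,0],[0,0,0],[0,0,0]],"offset":[[0,-0.003,0],[0,-0.006,0],[0,-0.01,0],[0,-0.014,0]],"hand":[0,0,0,0]}'
```

```text
clock: 17.3
eef_pos: [0.6417, -0.0893, 0.107]
eef_rot: [2.25, 2.192, 0.0]
force: [1.1, 0.7, -0.1]
opening: 0.008
clock: 17.7
eef_pos: [0.6279, -0.0892, 0.1065]
eef_rot: [2.25, 2.192, 0.0]
force: [0.9, 0.2, 0.5]
opening: 0.0
```

```bash
python3 -m pendant '{"angular":[[0,0,0],[0,0,0],[0,0,0],[0,0,0],[0,0,0],[0,0,0],[0,0,0],[0,0,0],[0,0,0],[0,0,0],[0,0,0],[0,0,0]],"offset":[[-0.001,-0.007,0],[-0.001,-0.015,0],[-0.001,-0.022,0],[0,-0.03,0],[0,-0.037,0],[0.0015,-0.045,0],[0.003,-0.053,0],[0.005,-0.0605,0],[0.0075,-0.068,0],[0.0105,-0.0755,0],[0.014,-0.083,0],[0.0175,-0.09,0]],"hand":[0,0,0,0,0,0,0,0,0,0,0,0]}'
python3 - <<'E'
from h import *
s=observe();print(s['force'],s['wrist_torque'])
p,d=camera('top');cv2.imwrite("pics/top10.png",p[130:330,180:420]);np.save("top10.npy",d)
p,d=camera('side');np.save('side10.npy',d);cv2.imwrite("pics/side10.png",p)
E
```

```text
clock: 18.9
eef_pos: [0.538, -0.069, 0.1066]
eef_rot: [-2.25, -2.192, -0.0]
force: [0.7, -0.8, 0.4]
opening: 0.005
[ 0.65808537 -0.80801212  0.39019787] [-0.04391185 -0.11922957  0.0011324 ]
```

View pics/side10.png

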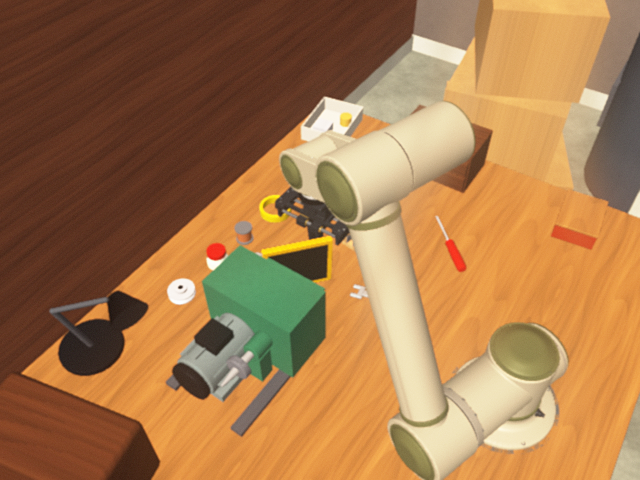

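View pics/top10.png

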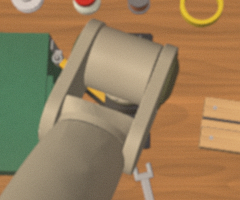

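```bash
python3 -m pendant '{"angular":[[0,0,0],[0,0,0],[0,0,0],[0,0,0],[0,0,0],[0,0,0],[0,0,0],[0,0,0],[0,0,0],[0,0,0],[0,0,0],[0,0,0]],"offset":[[0.004,-0.007,0],[0.0085,-0.014,0],[0.0135,-0.0206,0],[0.019,-0.027,0],[0.0246,-0.0331,0],[0.031,-0.039,0],[0.037,-0.0444,0],[0.044,-0.0495,0],[0.051,-0.0543,0],[0.057,-0.058,0],[0.062,-0.061,0],[0.066,-0.0627,0]],"hand":[0,0,0,0,0,0,0,0,0,0,0,0]}'
python3 - <<'E'
from h import *
s=observe();print(s['force'],s['wrist_torque'])
p,d=camera('side');np.save('side11.npy',d);cv2.imwrite("pics/side11.png",p[150:350,180:420])
H=np.array([.6151,.0623,.025])
P=cloud("side",d)-H
m=(abs(P[...,2]-.149)<.008)&(np.hypot(P[...,0],P[...,1])<.19)&(np.hypot(P[...,0],P[...,1])>.02)
hsv=cv2.cvtColor(p,cv2.COLOR_BGR2HSV);m&=(hsv[...,0]>18)&(hsv[...,0]<33)&(hsv[...,1]>150)
q=P[m];print(m.sum(),"psi",np.degrees(np.median(np.arctan2(q[:,1],q[:,0])))%360-90, np.hypot(q[:,0],q[:,1]).max(),q[:,2].mean()*1000)
E
```

```text
clock: 20.2
eef_pos: [0.4775, -0.0013, 0.1066]
eef_rot: [2.25, 2.193, -0.0]
force: [0.7, -0.2, -0.1]
opening: 0.008
[ 0.6716162  -0.16161405 -0.13610836] [-0.04937133 -0.03300853  0.01030033]
461 psi 105.3039418480534 0.18469669650207457 147.82623324857235
```

View pics/side11.png

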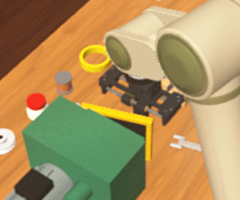

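```bash
python3 -m pendant '{"angular":[[0,0,0],[0,0,0],[0,0,0],[0,0,0],[0,0,0],[0,0,0],[0,0,0],[0,0,0],[0,0,0],[0,0,0]],"offset":[[0.003,-0.0013,0],[0.0065,-0.0028,0],[0.01,-0.0042,0],[0.0135,-0.0056,0],[0.017,-0.0069,0],[0.0205,-0.008,0],[0.024,-0.009,0],[0.027,-0.0099,0],[0.03,-0.0107,0],[0.033,-0.0114,0]],"hand":[0,0,0,0,0,0,0,0,0,0]}';  python3 -m pendant '{"angular":[[0,0,0],[0,0,0],[0,0,0],[0,0,0]],"offset":[[0.0015,-0.0003,0],[0.003,-0.0006,0],[0.0045,-0.0008,0],[0.006,-0.001,0]],"hand":[0,0,0,0]}'
```

```text
clock: 21.25
eef_pos: [0.4671, 0.0318, 0.1065]
eef_rot: [-2.25, -2.192, 0.0]
force: [0.6, -0.5, -0.1]
opening: 0.002
clock: 21.65
eef_pos: [0.4663, 0.0376, 0.1065]
eef_rot: [-2.25, -2.192, 0.0]
force: [-0.2, -0.6, -0.5]
opening: 0.01
```

```bash
python3 -m pendant '{"angular":[[0,0,0],[0,0,0],[0,0,0],[0,0,0],[0,0,0]],"offset":[[0.001,0,0],[0.002,0,0],[0.003,0,0],[0.004,0,0],[0.005,0,0]],"hand":[0,0,0,0,0]}'
python3 - <<'E'
from h import *
p,d=camera('side');cv2.imwrite("pics/side12.png",p[150:350,180:420])
H=np.array([.6151,.0623,.025])
P=cloud("side",d)-H
r=np.hypot(P[...,0],P[...,1])
m=(abs(P[...,2]-.149)<.008)&(r<.19)&(r>.02)
hsv=cv2.cvtColor(p,cv2.COLOR_BGR2HSV);m&=(hsv[...,0]>18)&(hsv[...,0]<33)&(hsv[...,1]>150)
q=P[m];print(m.sum(),"psi",np.degrees(np.median(np.arctan2(q[:,1],q[:,0])))%360-90)
E
```

```text
clock: 22.15
eef_pos: [0.4664, 0.0426, 0.1065]
eef_rot: [-2.25, -2.192, 0.0]
force: [-0.5, -0.2, 0.2]
opening: 0.006
133 psi 93.21779866195439
```

```bash
python3 -m pendant '{"angular":[[0,0,0],[0,0,0],[0,0,0]],"offset":[[0.001,0,0],[0.002,0,0],[0.002,0,0]],"hand":[0,0,0]}'
```

```text
clock: 22.5
eef_pos: [0.4665, 0.0447, 0.1066]
eef_rot: [-2.25, -2.192, -0.0]
force: [-0.1, -0.3, -0.2]
opening: 0.007
```

```bash
python3 -m pendant '{"angular":[[0,0,0],[0,0,0],[0,0,0]],"offset":[[0.001,0,0],[0.002,0,0],[0.002,0,0]],"hand":[0,0,0]}'
```

```text
clock: 22.8
eef_pos: [0.4666, 0.0466, 0.1066]
eef_rot: [2.25, 2.192, 0.0]
force: [-0.2, -0.3, -0.1]
opening: 0.005
```

```bash
python3 -m pendant '{"angular":[[0,0,0],[0,0,0],[0,0,0]],"offset":[[0.001,0,0],[0.001,0,0],[0.001,0,0]],"hand":[0,0,0]}'
```

```text
clock: 23.1
eef_pos: [0.4666, 0.0476, 0.1066]
eef_rot: [2.25, 2.192, 0.0]
force: [-0.6, -0.3, 0.2]
opening: 0.008
```

```bash
python3 -m pendant '{"angular":[[0,0,0],[0,0,0],[0,0,0]],"offset":[[0.001,0,0],[0.001,0,0],[0.001,0,0]],"hand":[0,0,0]}'
```

```text
clock: 23.4
eef_pos: [0.4666, 0.0486, 0.1066]
eef_rot: [2.25, 2.192, 0.0]
force: [0.2, -0.4, 0.5]
opening: 0.002
```

```bash
python3 -m pendant '{"angular":[[0,0,0],[0,0,0],[0,0,0]],"offset":[[0.001,0,0],[0.001,0,0],[0.001,0,0]],"hand":[0,0,0]}'
```

```text
clock: 23.7
eef_pos: [0.4666, 0.0494, 0.1065]
eef_rot: [2.25, 2.192, -0.0]
force: [-0.4, -2.2, -0.0]
opening: 0.005
```

```bash
python3 -m pendant '{"angular":[[0,0,0],[0,0,0],[0,0,0]],"offset":[[0.001,0,0],[0.001,0,0],[0.001,0,0]],"hand":[0,0,0]}'
```

```text
clock: 24.0
eef_pos: [0.4666, 0.0503, 0.1065]
eef_rot: [2.25, 2.192, -0.001]
force: [-0.5, -5.6, -0.4]
opening: 0.006
```

Run:
```python
from h import *
p,d=camera('side');cv2.imwrite("pics/side13.png",cv2.resize(p[200:350,190:350],None,fx=4,fy=4,interpolation=cv2.INTER_CUBIC))
p,d=camera('top');cv2.imwrite("pics/top13.png",cv2.resize(p[140:320,180:380],None,fx=3,fy=3,interpolation=cv2.INTER_CUBIC))
print(observe()["force"])
```

```text
[-1.24063735 -4.49200993 -0.54084874]
```

View pics/side13.png

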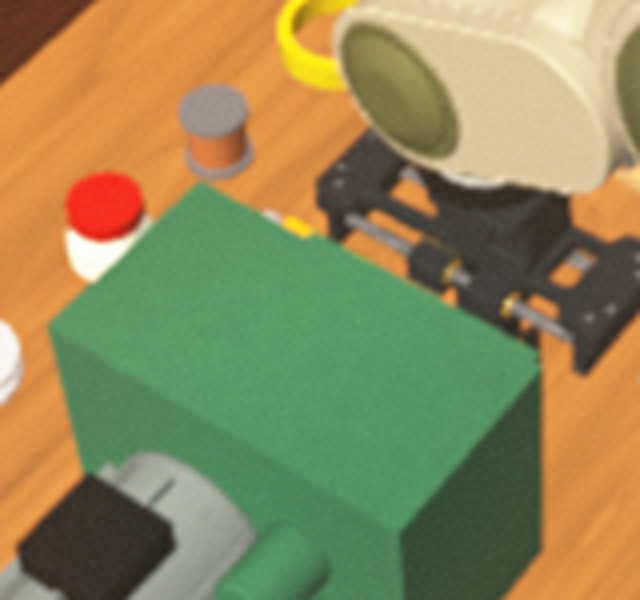

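View pics/top13.png

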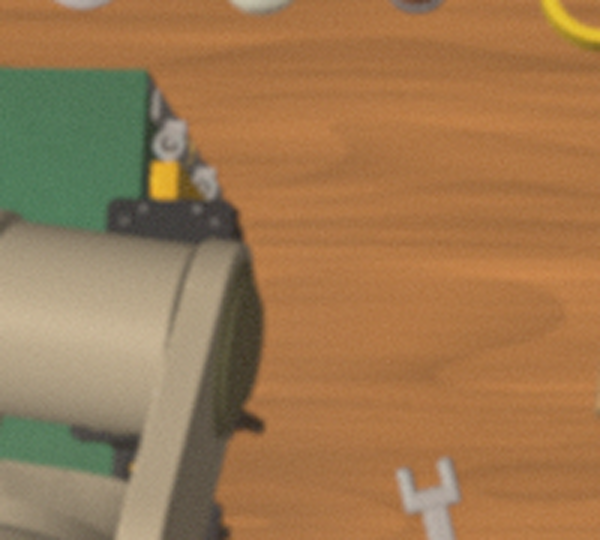

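```bash
python3 -m pendant '{"angular":[[0,0,0],[0,0,0],[0,0,0],[0,0,0],[0,0,0],[0,0,0],[0,0,0],[0,0,0],[0,0,0],[0,0,0],[0,0,0],[0,0,0]],"offset":[[-0.0005,0,0],[-0.001,0,0],[-0.0015,0,0],[-0.002,0,0],[-0.003,0,0],[-0.005,0,0],[-0.015,0,0],[-0.03,0,0],[-0.06,0,-0.02],[-0.1,0,-0.06],[-0.14,0,-0.1],[-0.18,0,-0.12]],"hand":[0,0,0,0,0,0,0,0,0,0,0,0]}';python3 -m pendant '{"angular":[[0,0,0],[0,0,0],[0,0,0],[0,0,0],[0,0,0]],"offset":[[0,-0.03,0],[-0.04,-0.06,0],[-0.08,-0.1,0],[-0.12,-0.1,0],[-0.12,-0.1,0]],"hand":[0,0,0,0,0]}'
python3 - <<'E'
from h import *
p,d=camera('top');cv2.imwrite("pics/top14.png",p);np.save("top14.npy",d)
p,d=camera('side');cv2.imwrite("pics/side14.png",p);np.save("side14.npy",d)
E
```

```text
clock: 25.3
eef_pos: [0.4619, -0.1247, 0.2252]
eef_rot: [2.248, 2.192, 0.001]
force: [1.5, 0.8, -0.6]
opening: 0.003
clock: 25.8
eef_pos: [0.3576, -0.2448, 0.2228]
eef_rot: [2.255, 2.185, -0.001]
force: [1.0, 0.8, 0.3]
opening: 0.008
```

View pics/top14.png

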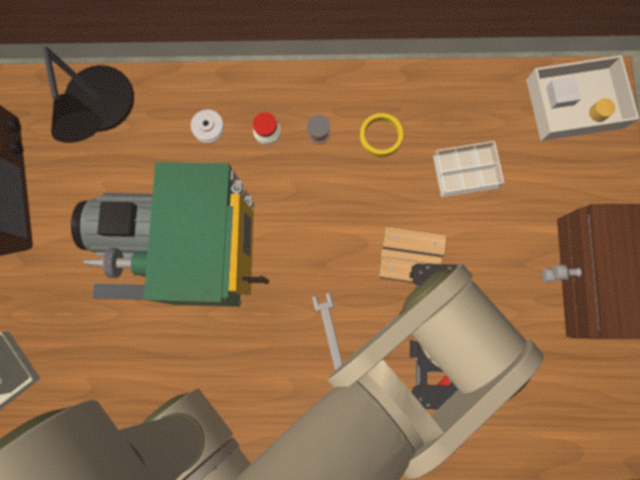

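Run:
```python
from h import *
d=np.load("top14.npy");P=cloud("top",d);a=np.radians(88.55);M=np.array([[np.cos(a),-np.sin(a),0],[np.sin(a),np.cos(a),0],[0,0,1]])
c=np.array([.5323,.1393,0]);L=(P-c)@M*1000
im=cv2.imread("pics/top14.png");hsv=cv2.cvtColor(im,cv2.COLOR_BGR2HSV)
y=(hsv[...,0]>15)&(hsv[...,0]<35)&(hsv[...,1]>130)
# outer face points (x ~ -84.5), z 40..150
m=(abs(L[...,0]+84.5)<10)&(L[...,1]>-60)&(L[...,1]<100)&(L[...,2]>40)&(L[...,2]<150)
q=L[m];A=np.c_[q[:,1:],np.ones(len(q))];k=np.linalg.lstsq(A,q[:,0],rcond=None)[0];print("outer face",len(q),k,"x at y=-60,95:",k@[-60,100,1],k@[95,100,1],"nominal -84.5")
m=y&(abs(L[...,0]+79)<5)&(abs(L[...,2]-175)<8)&(L[...,1]>-65)&(L[...,1]<100);q=L[m];print("top edge",m.sum(),np.polyfit(q[:,1],q[:,2],1))
m=(abs(L[...,0]+65)<5)&(abs(L[...,2]-188)<6);print("top face front",L[m][:,2].mean())
cv2.imwrite("pics/z14.png",cv2.resize(im[150:315,190:290],None,fx=3.6,fy=3.6,interpolation=cv2.INTER_CUBIC))
a=cv2.imread("pics/top0.png");df=cv2.absdiff(im,a).max(2)
for n,(u,v) in dict(pulley=(207,126),grease=(266,127),spool=(318,127),tape=(381,134),box=(468,169)).items(): print(n,df[v-22:v+22,u-22:u+22].max())
```

```text
outer face 915 [-2.64471124e-03  1.32143019e-02 -8.71752999e+01] x at y=-60,95: -85.69518698735467 -86.10511722944958 nominal -84.5
top edge 566 [-1.57061672e-02  1.74015586e+02]
top face front 188.24243251431145
pulley 14
grease 19
spool 17
tape 16
box 16
```

View pics/z14.png

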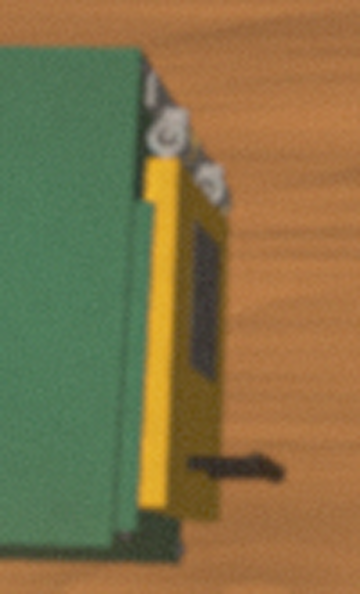

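```bash
python3 -m pendant '{"angular":[[0,0,0],[0,0,0],[0,0,0],[0,0,0],[0,0,0]],"offset":[[0,0,0],[0,0,0],[0,0,0],[0,0,0],[0,0,0]],"hand":[0,0,0,0,0]}';python3 - <<'E'
from workcell import *
print(finish_job())
E
```

```text
clock: 26.4
eef_pos: [0.3592, -0.2401, 0.2228]
eef_rot: [2.249, 2.193, 0.0]
force: [-0.2, 0.5, 0.1]
opening: 0.004
the job is handed in; nothing more can be done
None
```

The door is hung on both hinge pins and swung shut, the gripper has let go, and I handed the job in at about 26.4 s. No verdict was reported.

- **First grasp missed:** the fingers closed just above the door on the first try. The depth images showed the real fingertips end about 38 mm short of the reported TCP, so I commanded the TCP that much lower and the second grasp held.
- **Hanging:** the pins stood about 4.4 mm to one side of nominal. I lowered the door in steps of 1 to 3 mm and felt nothing until it touched within 1 mm of the height where it should seat. The push onto the housing there was about 10 N. I then released the door while it stood square open.
- **Shutting:** I pushed the door shut with closed fingers, slowing towards the end. The buffer contact was about 5 N, and I then backed the arm well clear.
- **Last checks (top camera):**
  - The door is parallel to the front plate. I put its free edge at roughly 5 mm from the plate, against the 8 mm allowed.
  - Both pins show inside the knuckles.
  - The door leans along its width by about 1°, within the hinge play.
  - The tape, spool, pulley, grease jar and parts box show no change. I did not compare the wrench and screwdriver because the arm partly hid them.
- **Disagreements:**
  - Before shutting, the side camera put the middle of the door's top edge about 2 mm low (sagging at the free end), while the feel of the seat put the door at full height.
  - Near the end of the swing, the side camera still read the door as a few degrees open. The lip was hiding part of the edge, so I trusted the contact force and the final top picture instead.

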